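# Lock the mincer head with the square T-key

### The job

Lock the mincer's clamp screw: take the orange-handled T-key from its wooden stand, press and turn its square end in the socket of the screw on the mincer's sloping shoulder until it drops fully home, then turn the screw with the key clockwise to its stop, so that the yellow pointer stands at the red mark. Leave the key standing fully home in the screw and let go; do not push on the mincer or the screw with the fingers, and leave the jar, the cup and the steel disc where they are.

Things in the scene. Friction and masses are not known exactly. Their poses are not given: they have to be found in the camera images.
- key: Loose steel T-key, 78 mm tall, about 0.16 kg. Origin: centre of the end of its square bit; z runs up the shank to the handle. Bit 14 x 14 mm, z 0 to 20, flats square to x and y; collar 30 mm across, z 20 to 26; shank 14 mm across. It starts upright in the stand, in the middle of its hole, hanging by its collar on the stand's top: origin 20 mm above the table.
- key_handle (a point): Middle of the key's orange handle bar, on the key's axis 69 mm from the end of the bit; same axes as the key. The bar is 80 mm long (along x), 18 mm wide (y), 18 mm high (z): grip it across its width.
- stand: Fixed light wooden block, 60 x 60 mm, 40 mm high, with a round hole 23 mm wide in the middle. Origin: centre of its underside.
- mincer: Fixed. Grey gearbox, its shoulder sloping 30 degrees: the normal points up and to the mincer's -x (roughly to the robot). Red motor, 110 mm across, axis 75 mm up, 80 to 230 mm along +y; steel barrel to 156 mm along -y, with an upright throat 54 mm wide, 122 mm high, at x 30, y -90. Origin on the table, 85 mm below the middle of the clamp screw's underside.
- screw (a joint): Turn of the clamp screw, rad: grows clockwise as seen looking down on the screw; from 0 (yellow pointer at the white mark) to the firm stop at 1.5 (pointer at the red mark); locked above 1.35. It starts loose, between 0 and 0.4, stays where it is left, and takes about 0.12 N m to turn.
- screw_face (a point): Centre of the mouth of the socket, on the clamp screw's top (head 48 mm across, 22 mm high, pointer at its rim). z points out along the screw's axis, 30 degrees from vertical; x along the pointer; turns with the screw. Socket 16 mm square, flats square to x and y, 2.5 mm chamfer, 22 mm deep; the key fits in any quarter turn. Home, the key's collar rests on this face.
- screw_seat (a point): Point on the screw's axis inside the socket, 20 mm below the face: where the end of the key's bit comes when fully home. Same axes as screw_face.
- jar: Bystander: amber glass jar with green cap, 60 mm in diameter, 90 mm tall, loose. Origin: centre of its underside.
- cup: Bystander: white cup without handle, 68 mm in diameter, 75 mm tall, loose. Origin: centre of its underside.
- disc: Bystander: spare steel mincer plate lying flat, 62 mm in diameter, 10 mm thick, loose. Origin: centre of its underside.
Mind the look-alikes: they are no part of the job. There is more than one size of the key; the one meant has the size given above.

How it is judged:
On the way, in this order (a step that is already met when the one before it is completed fails the run):
1. the key's bit sits fully home in the screw's socket, the screw not yet locked (distance between key and screw_seat below 0.006 m and angle between the z axis of key and the z axis of screw_seat, either way round below 0.15 rad and value of joint screw below 1.3 rad), for 0.1 s.
2. the screw has been turned to locked with the key home in it (value of joint screw above 1.35 rad and distance between key and screw_seat below 0.006 m), for 0.1 s.
At the end, for the whole second after the job is handed in: The screw stands at more than 1.35 rad (stop at 1.5), the key rests fully home in it (end of the bit within 6 mm of the seat point, axes within 0.15 rad), at rest and released (all of step 2 and angle between the z axis of key and the z axis of screw_seat, either way round below 0.15 rad and linear speed of key below 0.02 m/s and contact force between the fingers and key below 0.1 N); the robot touches nothing.
It fails at once if the jar, the cup or the disc is moved by more than 25 mm (distance of any of jar, cup, disc from where it was at the start of the episode above 0.025 m).
It fails at once if the jar or the cup is tipped over (angle between any of jar, cup's own z axis and vertical above 0.5 rad).
It fails at once if the fingers push on the mincer or its screw with more than 8 N (contact force between the fingers and mincer above 8 N).
It also fails if it takes over 48 s, if anything falls off the work surface, if the arm or the gripper's body presses on something with over 40 N, if the wrist force passes 120 N, or if a joint passes its speed limit or range.

### The arm

A 6-joint arm with a two-finger parallel gripper is mounted at the origin on the work surface. World frame = base frame: x ahead of the robot, y to its left, z up, the work surface at z = 0. Lengths are in m, angles in rad, forces in N, time in s.
With the tool pointing down it reaches from about 0.225 to 0.875 m from the base axis. Payload 3.4 kg.
Tool frame: the origin (TCP) lies at the very end of the fingers, on their centre line; the grasp point (between the pads) lies 19 mm behind it (manip.hold_point_z is the distance from the TCP to the grasp point, in m); z points along the fingers, x is the direction in which the jaws open and shut, and the axes are right-handed (so a half turn about z gives the same grasp; the last joint's range is limited). The gripper opens to 85 mm and grips with 20 to 120 N. Pads are 22 mm wide; open, the fingers measure 114 mm over their backs; the gripper's body (76 mm by 85 mm) begins 54 mm behind the grasp point. The pads swing forward as they close: fully open they stand 13 mm farther back than shut.
Start: joints at [-1.292, 0.276, 1.505, -0, 1.361, -0.121], TCP at [0.224, -0.53, 0.231] pointing down, gripper open.
Joint ranges: [-2.89, 2.89], [-0.75, 2.08], [0.22, 2.7], [-1.18, 4.32], [0.11, 2.71], [-2.7, 2.7]. Speed limits (rad/s): [2.57, 2.57, 3.14, 3.14, 3.14, 3.14].

### API

Orientations are given as a unit quaternion [w, x, y, z].
In Python, from rig import telemetry, cams, manip, finder gives the robot as it stands. The module is installed in compiled form; this text tells all that it offers.
- The arm moves only by the tool carry_out, never from a script. Its argument "rows" is a list that holds one entry, the list of rows, each a list of 5 numbers: the gripper's target within -1 to 1 (fully open at 1, half-way at 0, shut at -1), then the shift along the world's x, y, z in cm, then the turn about the world's z in rad. A call has 1 to 12 rows; each row shifts and turns the commanded pose from where the row before left it; what a row does not reach is not made up. A row lasts 1/10 s, in which the tool goes at most 50 mm and 8.59 degrees, less where a joint would pass 70% of its speed; a pose out of reach is approached as far as the arm can. A call with a gripper value outside its range is refused whole. The fingers move at their own pace and stop on an object; "force" is the grip in N (left out, the last holds). Time passes only in rows, so rows that do not move let the fingers close. It gives the time, the measured TCP pose, the force and the opening at its end, in the units of the state.
- telemetry.get_state(): the state, without advancing time (a new reading comes with each control period).
- cams.get_image(name): name is "scene" or "top"; returns a dict with "image" (384x512x3 uint8, red, green, blue), "camera_matrix" (3x3 intrinsics, pixels), "k1" (the pictures are not rectified: a ray, as slopes to the right and down, at radius r is drawn at 1 + k1 r^2 times it, then the intrinsics apply), "eye" and "attitude" of the camera in the world. Camera axes: x right, y down, z forward; pixel columns grow to the right and rows downward; lengths in m; the calibration is good to about 2 mm. A picture is of the moment at which its call begins. There is no depth.
- manip.sign_off(): hands the job in, once; it reports no verdict.
Trained networks look in a picture, given as the dict that the camera call returned (one of the last four; its "shot" number tells which), for a name from the list of things; names that differ only in an ending like _2 or _b are one class to them, and where a whole thing is asked for, a point or a joint stands for the part that bears it (a point fixed in the world has none). Each returns a list of dicts, best first, with "confidence" (0 to 1); they miss things now and then, are a little off and sometimes report something else, mostly with a low value. They report only what shows in the picture. A call takes as long as a camera call. They do not tell look-alikes from the thing itself.
- finder.boxes_of(picture, thing): "xy" ([column, row] in pixels, amid what is visible of it).
The state is a dict: "clock": time; "qpos": joint angles; "qd": joint speeds; "effort": joint torques, N m; "position": TCP position; "ee_rot": TCP orientation; "contact_force": force on the tool from outside, world axes, zero at the start; "moment": the same for the moment, N m; "width": finger opening in m.
Only numpy, scipy, OpenCV 4.12 (cv2) and the standard library are available. Lean on these libraries where they do the work, as an engineer would, in place of code of your own. Each camera call takes 0.05 s, during which the arm holds its last target.

## Working session

There is one attempt and no reset: what is moved stays moved. The work goes in short steps, Python scripts to look and compute and a tool call to move; the robot and the scene stay as the last step left them, time stands still between calls to the robot, and variables do not carry over. Pictures are saved under pics/ and viewed, and the job is handed in when it is done.

Besides the shell and the picture viewer there is one more tool, called after "Emit:" by a JSON object that holds its "method" and its "body", one argument or row to a line. carry_out: Moves the arm, as the interface text tells. Its arguments: {"type":"object","properties":{"rows":{"type":"array","items":{"type":"array","items":{"type":"array","items":{"type":"number"}}}},"force":{"type":"number"}},"required":["rows"]}

```bash
mkdir -p pics; cat > h.py <<'E'
import numpy as np, cv2
from rig import telemetry, cams, manip, finder
from scipy.spatial.transform import Rotation as R
def rot(a):
    a=np.array(a,float)
    return a if a.shape==(3,3) else R.from_quat(a,scalar_first=True).as_matrix()
def ray(p,uv):
    K=np.array(p['camera_matrix']);k=p['k1']
    d=np.array([(uv[0]-K[0,2])/K[0,0],(uv[1]-K[1,2])/K[1,1]]);s=d.copy()
    for _ in range(30): s=d/(1+k*(s@s))
    v=rot(p['attitude'])@np.array([s[0],s[1],1]);return np.array(p['eye'],float),v/np.linalg.norm(v)
def proj(p,X):
    K=np.array(p['camera_matrix']);c=rot(p['attitude']).T@(np.array(X,float)-np.array(p['eye']))
    s=c[:2]/c[2];s=s*(1+p['k1']*(s@s));return s*[K[0,0],K[1,1]]+[K[0,2],K[1,2]]
def atz(p,uv,z):
    o,v=ray(p,uv);return o+v*(z-o[2])/v[2]
def tri(rs):
    A=0;b=0
    for o,v in rs:
        P=np.eye(3)-np.outer(v,v);A=A+P;b=b+P@o
    X=np.linalg.solve(A,b);return X,[np.linalg.norm((np.eye(3)-np.outer(v,v))@(X-o)) for o,v in rs]
def save(p,n,box=None,s=1):
    im=cv2.cvtColor(p['image'],cv2.COLOR_RGB2BGR)
    if box: im=im[box[1]:box[3],box[0]:box[2]]
    im=cv2.resize(im,None,fx=s,fy=s,interpolation=cv2.INTER_CUBIC);cv2.imwrite('pics/'+n,im)
E
python3 - <<'E'
from h import *
import pickle
P={}
for c in('scene','top'):
    p=cams.get_image(c);P[c]=p;save(p,c+'0.png',s=1.5)
    print(c,p['eye'],p['attitude'],p['k1'],p['camera_matrix'])
    for t in('key','key_handle','stand','mincer','screw','screw_face','jar','cup','disc'):
        print(t,[(np.round(d['xy'],1).tolist(),round(d['confidence'],2)) for d in finder.boxes_of(p,t)])
pickle.dump(P,open('p0.pkl','wb'))
print(telemetry.get_state())
E
```

```text
scene [1.05347053 0.27354694 0.83682538] [-0.16024168  0.42812316  0.8300058  -0.31956773] 0.0075369779939880146 [[466.80230787   0.         253.6094796 ]
 [  0.         466.80230787 195.76255135]
 [  0.           0.           1.        ]]
key [([223.1, 182.1], 0.7), ([253.9, 152.8], 0.69), ([223.7, 162.4], 0.65), ([272.8, 189.9], 0.55)]
key_handle [([222.5, 161.7], 0.83), ([361.5, 219.8], 0.71), ([256.9, 150.6], 0.63), ([273.0, 186.8], 0.61)]
stand [([225.5, 180.5], 0.81)]
mincer [([352.3, 319.5], 0.66), ([353.1, 271.8], 0.29)]
screw [([351.4, 270.2], 0.81)]
screw_face [([348.0, 270.6], 0.78)]
jar [([162.2, 162.9], 0.68)]
cup [([185.5, 216.1], 0.66)]
disc [([361.2, 221.7], 0.57), ([350.3, 270.2], 0.53)]
top [ 0.44478186 -0.11698567  0.96560167] [-0.02525121  0.71599924 -0.69739911  0.01849185] -0.06073161847732958 [[363.14363309   0.         254.85763025]
 [  0.         363.14363309 190.81815568]
 [  0.           0.           1.        ]]
key [([252.6, 201.5], 0.92), ([301.8, 248.4], 0.57)]
key_handle [([310.5, 209.7], 0.8), ([250.4, 198.9], 0.76), ([155.1, 160.1], 0.55), ([300.2, 2
[... 244 characters left out ...]
, 0.8), ([307.2, 144.8], 0.39)]
{'clock': 1.0, 'qpos': array([-1.29200568e+00,  2.75891476e-01,  1.50492923e+00, -4.38443603e-05,
        1.36067870e+00, -1.20992989e-01]), 'qd': array([ 0.00188592, -0.00152805, -0.00028974,  0.00048417,  0.00132546,
       -0.00177196]), 'effort': array([-5.75065678e-04, -4.16665542e+01, -2.46103370e+01, -1.27192134e-04,
        3.24405519e-04,  1.28839608e-05]), 'position': array([ 0.22379157, -0.52968743,  0.23132121]), 'ee_rot': array([ 4.65729337e-05,  8.33434900e-01, -5.52617648e-01,  2.15426465e-05]), 'contact_force': array([-0.24890898,  0.26461866, -0.21863547]), 'moment': array([-0.03610081,  0.02591154, -0.04843393]), 'width': 0.08530760776775428}
```

View pics/scene0.png

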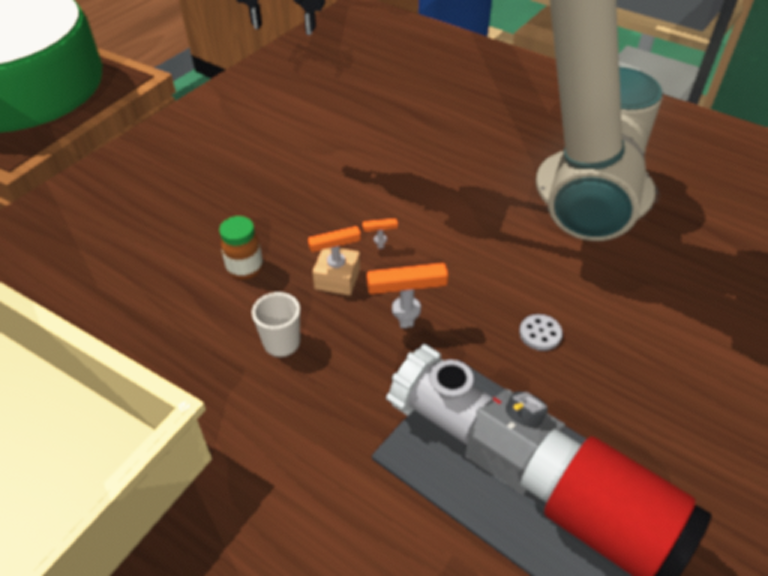

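View pics/top0.png

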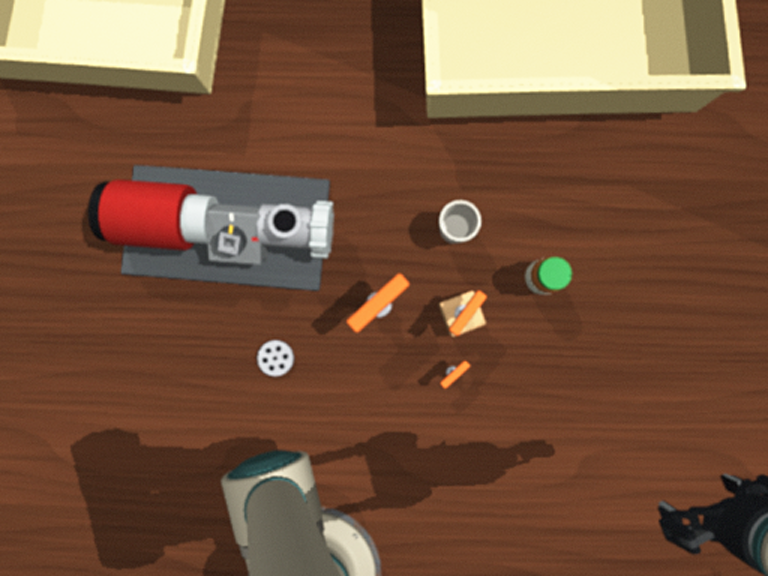

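```bash
python3 - <<'E'
from h import *
import pickle
P=pickle.load(open('p0.pkl','rb'))
save(P['scene'],'s_keys.png',(190,130,310,220),6)
save(P['scene'],'s_scr.png',(290,200,430,305),5.5)
save(P['top'],'t_keys.png',(230,170,350,260),6)
save(P['top'],'t_scr.png',(90,105,210,195),6)
E
```

```text
(no output)
```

View pics/s_keys.png

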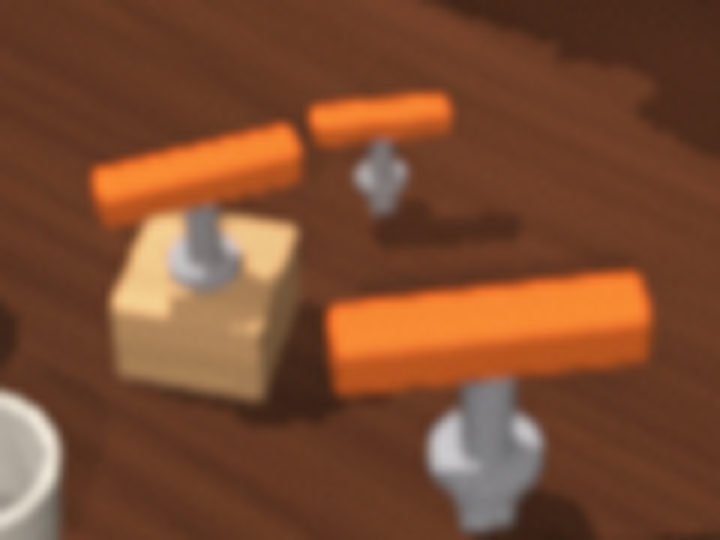

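View pics/t_keys.png

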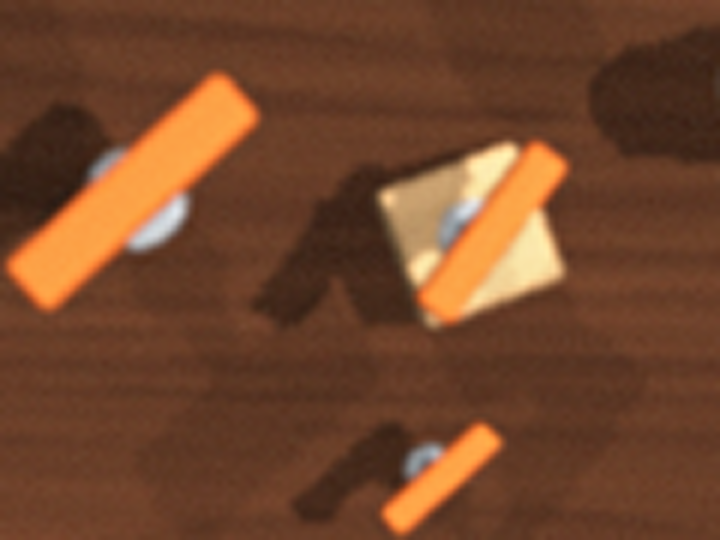

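View pics/s_scr.png

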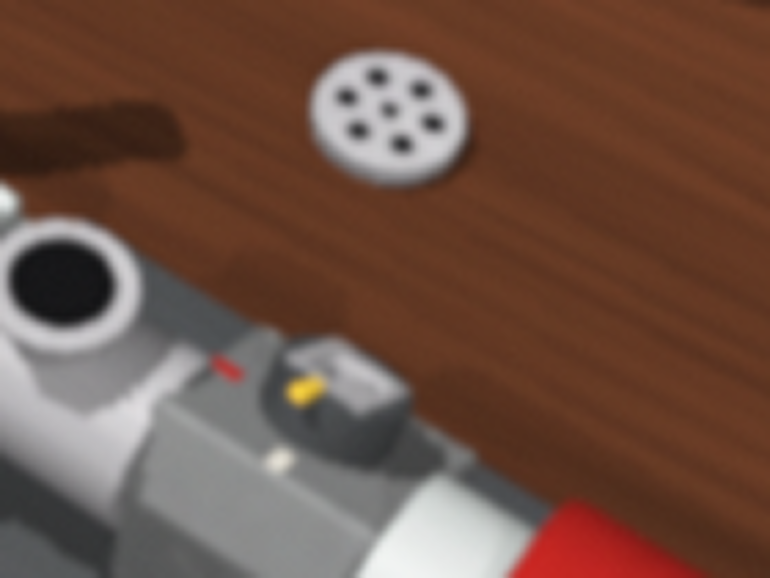

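View pics/t_scr.png

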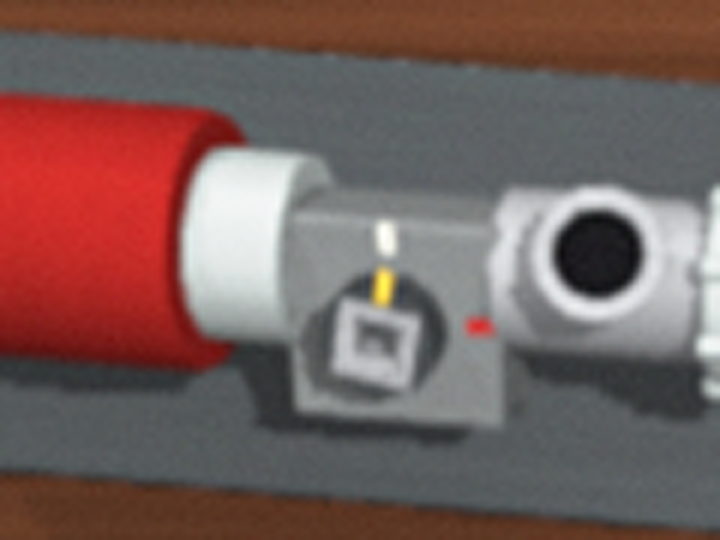

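```bash
python3 - <<'E'
from h import *
import pickle
P=pickle.load(open('p0.pkl','rb'));T=P['top'];S=P['scene']
def both(a,b): return tri([ray(T,a),ray(S,b)])
thr=both((189.5,147.3),(301.8,251.5));scr=both((152.5,162.2),(353,268.7))
print('throat',thr,atz(T,(189.5,147.3),.122));print('scr',scr,atz(T,(152.5,162.2),.104),atz(S,(353,268.7),.104))
for n,p in P.items():
    hsv=cv2.cvtColor(p['image'],cv2.COLOR_RGB2HSV)
    m=cv2.inRange(hsv,(5,170,120),(18,255,255))
    k,l,st,c=cv2.connectedComponentsWithStats(m)
    for i in range(1,k):
        if st[i,4]<60: continue
        pts=np.argwhere(l==i)[:,::-1].astype(np.float32)
        r=cv2.minAreaRect(pts);print(n,c[i],r,st[i])
        if n=='top':
            b=cv2.boxPoints(r);W=np.array([atz(p,q,.098)[:2] for q in b]);print(W.mean(0),np.linalg.norm(W[1]-W[0]),np.linalg.norm(W[2]-W[1]));e=W[1]-W[0] if np.linalg.norm(W[1]-W[0])>np.linalg.norm(W[2]-W[1]) else W[2]-W[1];print('ang',np.arctan2(e[1],e[0]))
print('stand',tri([ray(T,(302.1,201.9)),ray(S,(225.5,180.5))]))
print('mince yaw from thr-scr')
d=(thr[0]-scr[0])[:2];m=np.array([41,-90]);print(np.arctan2(d[1],d[0])-np.arctan2(m[1],m[0]),np.linalg.norm(d),np.linalg.norm(m))
E
```

```text
throat (array([0.59575037, 0.04904438, 0.12021168]), [np.float64(0.00032217149484633026), np.float64(0.00032217149484628103)]) [0.59559633 0.0484164  0.122     ]
scr (array([0.56116661, 0.14101999, 0.10065746]), [np.float64(0.00016136808352395883), np.float64(0.00016136808352390934)]) [0.56063994 0.14016749 0.104     ] [0.56350253 0.14149144 0.104     ]
scene [253.06862745 149.20588235] ((253.06175231933594, 149.30294799804688), (8.590007781982422, 24.312789916992188), 85.60128784179688) [241 145  25  10 204]
scene [222.46958637 158.48905109] ((222.5174102783203, 158.65582275390625), (11.86312484741211, 36.639556884765625), 76.50426483154297) [204 150  37  19 411]
scene [154.7195122  165.90243902] ((154.7946014404297, 166.14524841308594), (17.714305877685547, 6.441565990447998), 14.931416511535645) [147 161  18   9  82]
scene [271.22601985 184.78059537] ((271.5411376953125, 184.8904266357422), (17.063623428344727, 55.43059158325195), 83.9909896850586) [244 174  56  22 907]
top [251.67394958 201.42857143] ((251.74072265625, 201.4541015625), (12.779011726379395, 50.249122619628906), 47.60256576538086) [231 182  43  40 595]
[ 0.47286121 -0.10128872] 0.12020264783273288 0.03063382220880895
ang -0.8035326324649933
top [311.924 207.552] ((311.7400207519531, 208.18002319335938), (8.600001335144043, 34.600006103515625), 36.86989212036133) [299 193  26  32 250]
[ 0.46051912 -0.24491271] 0.08295861669042476 0.020524332406101645
ang -0.6234463858161587
top [303.14906832 249.27950311] ((303.1341857910156, 249.14540100097656), (6.839323997497559, 24.19198989868164), 47.290611267089844) [293 240  21  20 161]
[ 0.36274815 -0.22625172] 0.05745794032233866 0.016188284374074154
ang -0.804908408494206
stand (array([ 0.47675555, -0.22817121,  0.04278674]), [np.float64(4.625927984488572e-06), np.float64(4.625927984325624e-06)])
mince yaw from thr-scr
-0.06780837208764545 0.09826265558926607 98.89893831583835
```

```bash
python3 - <<'E'
from h import *
import pickle
P=pickle.load(open('p0.pkl','rb'));T=P['top'];S=P['scene']
print('nadir',proj(T,[.4448,-.117,0]),rot(T['attitude']),)
print(tri([ray(T,(311.7,208.2)),ray(S,(222.5,158.7))]))
# stand top corners in top view
for q in [(380,195),(512,142),(565,270),(433,328)]:
    uv=np.array(q)/6+[230,170];print(uv,atz(T,uv,.04))
for q in [(140,215),(300,228),(262,325),(112,300)]:
    uv=np.array(q)/6+[190,130];print('s',uv,atz(S,uv,.04))
E
```

```text
nadir [258.04256847 213.3477458 ] [[ 0.02658508 -0.99774058  0.06170064]
 [-0.99960835 -0.02599373  0.0103673 ]
 [-0.00874004 -0.06195209 -0.99804086]]
(array([ 0.46065475, -0.24596415,  0.09113007]), [np.float64(0.0002514014450749539), np.float64(0.0002514014450748652)])
[293.33333333 202.5       ] [ 0.47474211 -0.20618229  0.04      ]
[315.33333333 193.66666667] [ 0.49874139 -0.26192586  0.04      ]
[324.16666667 215.        ] [ 0.44494907 -0.28537896  0.04      ]
[302.16666667 224.66666667] [ 0.41901585 -0.22980122  0.04      ]
s [213.33333333 165.83333333] [ 0.45277052 -0.28455965  0.04      ]
s [240. 168.] [ 0.42136711 -0.22697644  0.04      ]
s [233.66666667 184.16666667] [ 0.4730916  -0.20694252  0.04      ]
s [208.66666667 180.        ] [ 0.4964109 -0.2635288  0.04     ]
```

```bash
python3 - <<'E'
from h import *
import pickle
P=pickle.load(open('p0.pkl','rb'));T=P['top'];S=P['scene']
# yaw from edges (crop px/1.5)
for a,b,z in [((123,272),(320,290),.003),((134,166),(328,181),.003)]:
    A=atz(T,np.array(a)/1.5,z);B=atz(T,np.array(b)/1.5,z);d=B-A;print('yaw',np.arctan2(d[1],d[0])+np.pi/2)
# bar PCA
for n,p in P.items():
    f=p['image'].astype(int);m=((f[...,0]-f[...,2])>110)&(f[...,0]>150)
    box={'top':(295,190,330,228),'scene':(200,146,243,172)}[n]
    ys,xs=np.nonzero(m);k=(xs>=box[0])&(xs<box[2])&(ys>=box[1])&(ys<box[3]);q=np.c_[xs[k],ys[k]]
    if n=='top':
        W=np.array([atz(p,u,.098)[:2] for u in q]);c=W.mean(0);w,v=np.linalg.eigh(np.cov((W-c).T));print(len(q),c,np.sqrt(12*w),v[:,1],np.arctan2(v[1,1],v[0,1]))
# mincer
for yaw in(-.05,-.06,-.07,-.08):
    Rm=R.from_euler('z',yaw).as_matrix()
    thr=np.array([.5957,.0487]);o=thr-(Rm@[.03,-.09,0])[:2]
    f=(Rm@[-.011,0,0])[:2]+o;print(yaw,'o',o,'face',f,proj(T,[*f,.104]),proj(S,[*f,.104]))
yaw=-.065;Rm=R.from_euler('z',yaw).as_matrix()
n=Rm@[-.5,0,np.cos(np.pi/6)];u=Rm@[np.cos(np.pi/6),0,.5];v=Rm@[0,1,0]
c0=np.array([.5605+.0110,.1405-.0007,.085])
def pl(p,uv,h):
    o,d=ray(p,uv);c=c0+n*h;X=o+d*((c-o)@n)/(d@n);r=X-c;return np.round([r@u*1e3,r@v*1e3],1)
for nm,q,h in [('sock',(375,343),.022),('ptr',(382,288),.022),('ptr',(382,288),.018),('white',(386,237),0),('red',(480,326),0)]:
    print(nm,h,pl(T,np.array(q)/6+[90,105],h))
for nm,q,h in [('sock',(347,378),.022),('ptr',(303,390),.022),('ptr',(303,390),.018),('white',(279,460),0),('red',(227,368),0)]:
    print('S',nm,h,pl(S,np.array(q)/5.5+[290,200],h))
# corners of light face
for q in [(343,297),(424,315),(407,392),(333,372)]: print('fc',pl(T,np.array(q)/6+[90,105],.022))
E
```

```text
yaw -0.06435239640804502
yaw -0.06070635773293209
287 [ 0.46015691 -0.24455493] [0.02020175 0.08230386] [-0.81713649  0.57644424] 2.5272221692260315
-0.05 o [0.57023562 0.1400869 ] face [0.55924936 0.14063667] [152.28092133 162.76875297] [353.65902135 266.88177583]
-0.06 o [0.57115074 0.14033697] face [0.56017054 0.14099657] [152.15115434 162.38572557] [353.60148934 267.32093668]
-0.07 o [0.57206833 0.14057788] face [0.56109527 0.14134725] [152.02527802 162.00139528] [353.53849143 267.75963009]
-0.08 o [0.57298827 0.14080959] face [0.56202345 0.14168866] [151.90330387 161.61580085] [353.4700222  268.19780839]
sock 0.022 [ 0.2 -0.4]
ptr 0.022 [24.1 -4.4]
ptr 0.018 [22.5 -3.1]
white 0 [37.4  0.1]
red 0 [  2.4 -37.4]
S sock 0.022 [5.4 1.9]
S ptr 0.022 [29.6 -4.1]
S ptr 0.018 [21.9 -5.8]
S white 0 [38.4  0.7]
S red 0 [  3.5 -36.7]
fc [18.9 11.7]
fc [ 14.2 -20.9]
fc [-20.  -12.6]
fc [-14.1  17.6]
```

Emit:
{"method": "carry_out", "body": {
  "rows": [
    [[0.3,1.6,2.0,0,0.14],[0.3,1.6,2.0,0,0.14],[0.3,1.6,2.0,0,0.14],[0.3,1.6,2.0,0,0.14],[0.3,1.6,2.0,0,0.14],[0.3,1.6,2.0,0,0.14],[0.3,1.6,2.0,0,0.14],[0.3,1.6,2.0,0,0.14],[0.3,1.6,2.0,0,0.14],[0.3,1.6,2.0,0,0.14],[0.3,1.6,2.0,0,0.14],[0.3,1.6,2.0,0,0.14]]
  ],
  "force": 30
}}

```text
clock: 2.2
position: [0.4164, -0.2888, 0.2314]
ee_rot: [0.0, 0.967, 0.255, 0.0]
contact_force: [0.8, 0.0, 0.7]
width: 0.056
```

```bash
cat > st.py <<'E'
from h import *
s=telemetry.get_state();Rm=rot(s['ee_rot'])
print(s['clock'],'pos',np.round(s['position'],4),'yaw',round(np.arctan2(Rm[1,0],Rm[0,0]),3),'z',np.round(Rm[:,2],3),'w',round(s['width'],4),'F',np.round(s['contact_force'],2),'M',np.round(s['moment'],2),'q',np.round(s['qpos'],3))
E
python3 st.py
```

```text
2.2 pos [ 0.4164 -0.2888  0.2314] yaw 0.515 z [ 0. -0. -1.] w 0.056 F [0.84 0.   0.68] M [ 0.02 -0.03  0.01] q [-0.744  0.173  1.644  0.     1.324 -1.259]
```

Emit:
{"method": "carry_out", "body": {
  "rows": [
    [[0.3,1.1,1.1,-2,0.11],[0.3,1.1,1.1,-2,0.11],[0.3,1.1,1.1,-2,0.11],[0.3,1.1,1.1,-2,0.11],[0.3,0,0,0,0],[0.3,0,0,0,0]]
  ]
}}

```text
clock: 2.8
position: [0.4597, -0.2458, 0.1514]
ee_rot: [-0.0, 0.89, 0.456, -0.0]
contact_force: [0.5, -0.8, 0.3]
width: 0.0556
```

```bash
python3 st.py; python3 - <<'E'
from h import *
p=cams.get_image('scene');save(p,'s1.png',(170,90,310,220),5)
s=telemetry.get_state()['position'];print(proj(p,s),proj(p,[.46,-.245,.089]))
E
```

```text
2.8 pos [ 0.4597 -0.2458  0.1514] yaw 0.948 z [-0.001 -0.    -1.   ] w 0.0556 F [ 0.53 -0.83  0.26] M [0.03 0.   0.02] q [-6.240e-01  2.550e-01  1.745e+00 -1.000e-03  1.142e+00 -1.572e+00]
[221.08371332 138.48666846] [223.16346285 159.38630038]
```

View pics/s1.png

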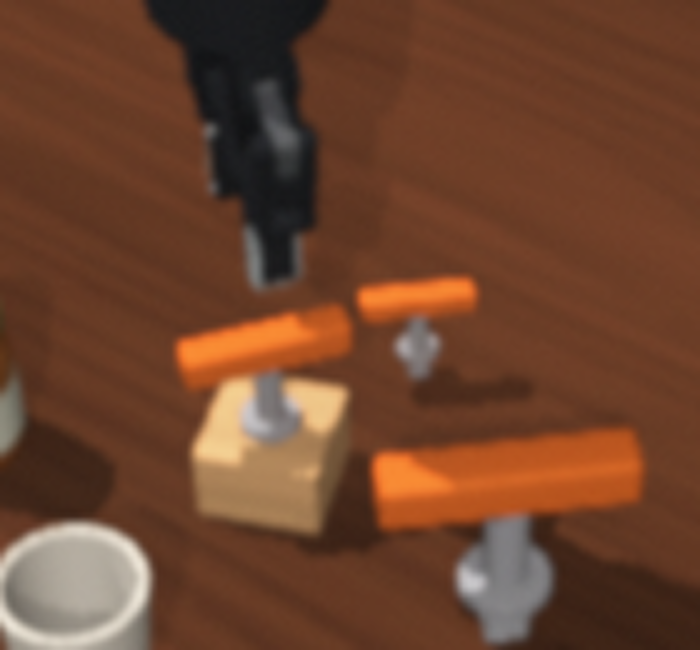

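The gripper is over the stand's key, with the bar centre near (223,159) and the fingers straddling it. I'll descend and grip.

Emit:
{"method": "carry_out", "body": {
  "rows": [
    [[0.3,0,0,-2,0],[0.3,0,0,-2,0],[0.3,0,0,-2,0],[0.3,0,0,-2,0],[0.3,0,0,-0.2,0],[-1,0,0,0,0],[-1,0,0,0,0],[-1,0,0,0,0],[-1,0,0,0,0],[-1,0,0,0,0]]
  ],
  "force": 30
}}

```text
clock: 3.85
position: [0.4608, -0.2465, 0.0707]
ee_rot: [0.001, 0.889, 0.457, 0.001]
contact_force: [-0.7, 0.0, 6.3]
width: 0.0175
```

```bash
python3 st.py; python3 - <<'E'
from h import *
p=cams.get_image('scene');save(p,'s2.png',(170,90,310,220),5)
E
```

```text
3.85 pos [ 0.4608 -0.2465  0.0707] yaw 0.949 z [ 0.002 -0.002 -1.   ] w 0.0175 F [-0.66  0.04  6.31] M [-0.13  0.09 -0.04] q [-0.624  0.341  1.854 -0.     0.943 -1.573]
```

View pics/s2.png

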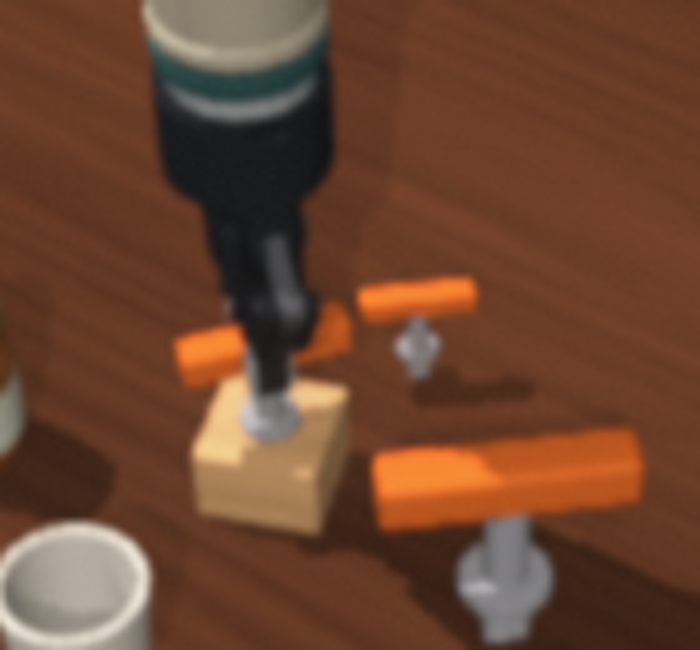

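Emit:
{"method": "carry_out", "body": {
  "rows": [
    [[-1,0,0,0.8,0],[-1,0,0,0.7,0],[-1,0,0,0,0]]
  ],
  "force": 25
}}

```text
clock: 4.2
position: [0.4603, -0.2459, 0.0853]
ee_rot: [0.001, 0.89, 0.457, 0.0]
contact_force: [0.2, 0.3, -2.5]
width: 0.0174
```

```bash
python3 st.py; python3 - <<'E'
from h import *
p=cams.get_image('scene');save(p,'s3.png',(190,110,260,205),6)
E
```

```text
4.2 pos [ 0.4603 -0.2459  0.0853] yaw 0.949 z [ 0.001 -0.001 -1.   ] w 0.0174 F [ 0.21  0.35 -2.54] M [-0.01 -0.02  0.02] q [-0.624  0.323  1.836  0.     0.98  -1.573]
```

View pics/s3.png

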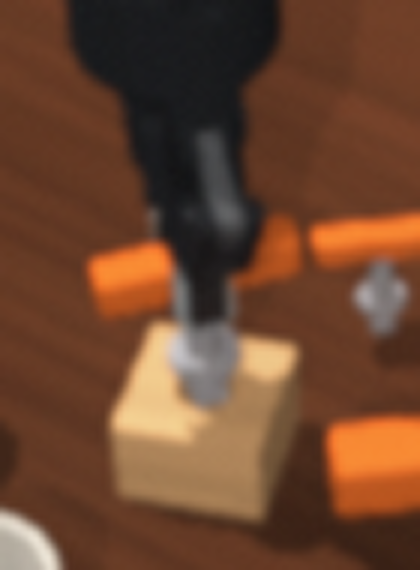

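Emit:
{"method": "carry_out", "body": {
  "rows": [
    [[-1,-0.35,0.25,0,0],[-1,-0.35,0.25,0,0],[-1,-0.35,0.25,0,0],[-1,-0.35,0.25,-0.05,0],[-1,-0.35,0.25,-0.1,0],[-1,-0.35,0.25,-0.1,0],[-1,-0.35,0.25,-0.1,0],[-1,-0.35,0.25,-0.15,0],[-1,-0.1,0.07,0,0]]
  ],
  "force": 20
}}

```text
clock: 5.15
position: [0.4339, -0.2266, 0.0807]
ee_rot: [0.004, 0.89, 0.457, 0.002]
contact_force: [6.4, -2.8, 1.5]
width: 0.0172
```

```bash
python3 st.py; python3 - <<'E'
from h import *
p=cams.get_image('scene');save(p,'s4.png',(190,110,270,205),6)
p=cams.get_image('top');save(p,'t4.png',(270,160,350,240),6)
E
```

```text
5.15 pos [ 0.4339 -0.2266  0.0807] yaw 0.949 z [ 0.008 -0.004 -1.   ] w 0.0172 F [ 6.35 -2.83  1.47] M [-0.4  -1.29  0.06] q [-6.240e-01  2.830e-01  1.915e+00  1.000e-03  9.340e-01 -1.574e+00]
```

View pics/s4.png

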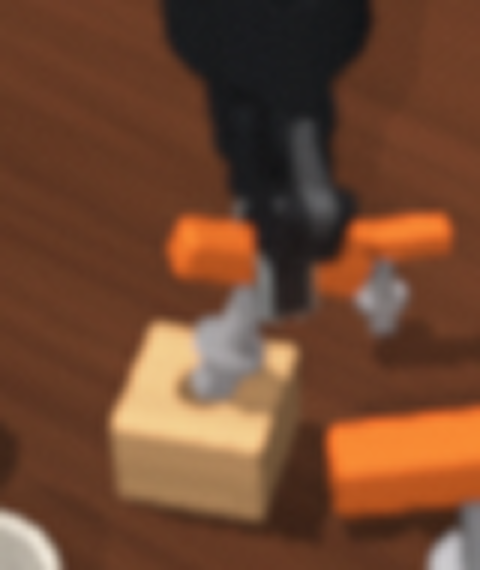

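View pics/t4.png

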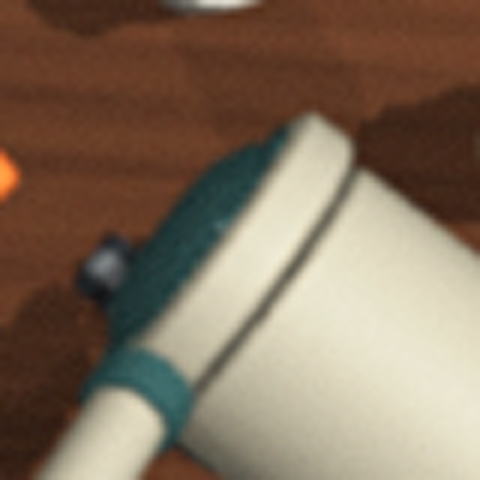

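Emit:
{"method": "carry_out", "body": {
  "rows": [
    [[-1,-0.4,0.28,0.9,0],[-1,-0.4,0.28,1,0],[-1,0,0,2,0],[-1,0,0,3,0],[-1,0,0,3,0],[-1,0,0,2,0],[-1,0,0,0,0]]
  ]
}}

```text
clock: 5.95
position: [0.4231, -0.2197, 0.2008]
ee_rot: [0.002, 0.89, 0.457, 0.001]
contact_force: [0.4, -0.3, -1.8]
width: 0.0176
```

```bash
python3 st.py; python3 - <<'E'
from h import *
p=cams.get_image('scene');save(p,'s5.png',(190,60,290,160),6)
s=telemetry.get_state();h=s['position']+[0,0,.019]
d=np.array([np.cos(-.62),np.sin(-.62),0])
for a in(20,25,30,35):
    a=np.radians(a);z=-d*np.sin(a)+np.array([0,0,np.cos(a)]);x=d*np.cos(a)+np.array([0,0,np.sin(a)])
    print([ (np.round((proj(p,q)-[190,60])*6)).tolist() for q in (h-.069*z,h-.049*z,h+.04*x,h-.04*x)])
E
```

```text
5.95 pos [ 0.4231 -0.2197  0.2008] yaw 0.949 z [ 0.003 -0.002 -1.   ] w 0.0176 F [ 0.45 -0.27 -1.84] M [ 0.01  0.01 -0.03] q [-0.625  0.147  1.757 -0.     1.235 -1.574]
[[246.0, 456.0], [262.0, 412.0], [198.0, 293.0], [402.0, 311.0]]
[[231.0, 454.0], [251.0, 411.0], [201.0, 284.0], [398.0, 319.0]]
[[217.0, 452.0], [241.0, 409.0], [205.0, 276.0], [394.0, 326.0]]
[[203.0, 448.0], [231.0, 407.0], [210.0, 268.0], [389.0, 334.0]]
```

View pics/s5.png

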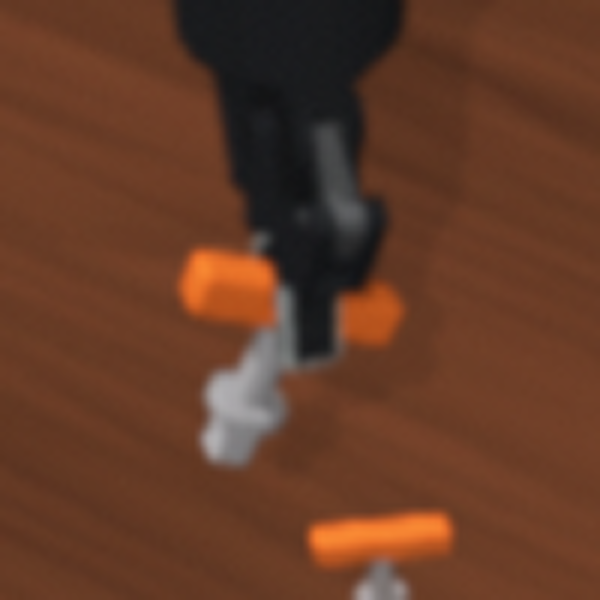

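Emit:
{"method": "carry_out", "body": {
  "rows": [
    [[-1,0.5,1.5,1.5,0.04],[-1,1,3.5,1.5,0.04],[-1,1,4,0,0.05],[-1,1,4,0,0.05],[-1,1,4,0,0.05],[-1,1,4,0,0.05],[-1,1,4,0,0.05],[-1,1,4,0,0.05],[-1,1,4,0,0.04],[-1,0.9,3.4,-2,0.03],[-1,0,0,-2,0],[-1,0,0,0,0]]
  ],
  "force": 25
}}

```text
clock: 7.2
position: [0.5127, 0.145, 0.1834]
ee_rot: [-0.003, 0.764, 0.645, -0.005]
contact_force: [-0.2, -0.0, -2.2]
width: 0.0172
```

```bash
python3 st.py; cat > key.py <<'E'
from h import *
import sys
def look(n,box,sc):
    for c in('scene','top'):
        p=cams.get_image(c);save(p,f'{c}{n}.png',box[c],sc)
        if c=='scene': P=p
    return P
E
python3 - <<'E'
from key import *
p=look(6,{'scene':(290,170,410,290),'top':(90,100,220,200)},5)
h=telemetry.get_state()['position']+[0,0,.019]
psi=-.172
d=np.array([np.cos(psi),np.sin(psi),0])
for a in(25,30):
    a=np.radians(a);z=-d*np.sin(a)+np.array([0,0,np.cos(a)]);x=d*np.cos(a)+np.array([0,0,np.sin(a)])
    print([ (np.round((proj(p,q)-[290,170])*5)).tolist() for q in (h-.069*z,h-.049*z,h+.04*x,h-.04*x)])
E
```

```text
7.2 pos [0.5127 0.145  0.1834] yaw 1.401 z [-0.012 -0.002 -1.   ] w 0.0172 F [-0.24 -0.02 -2.16] M [-0.05  0.05 -0.03] q [ 0.145  0.251  1.664 -0.     1.238 -1.256]
[[351.0, 393.0], [373.0, 350.0], [376.0, 267.0], [482.0, 214.0]]
[[343.0, 397.0], [368.0, 353.0], [381.0, 259.0], [477.0, 222.0]]
```

View pics/scene6.png

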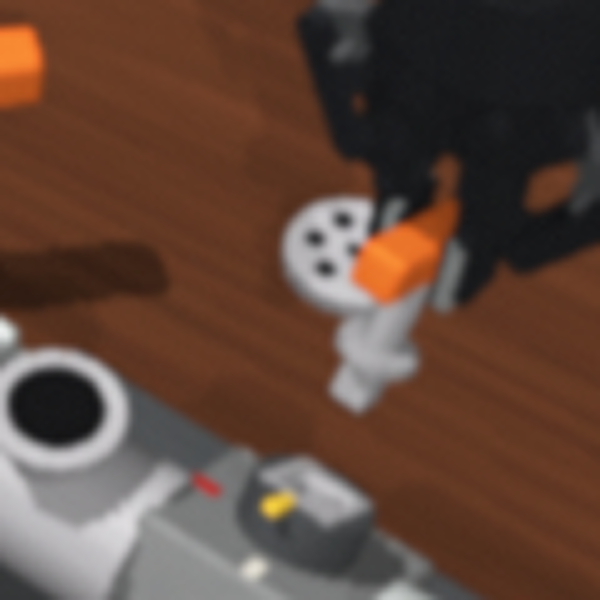

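View pics/top6.png

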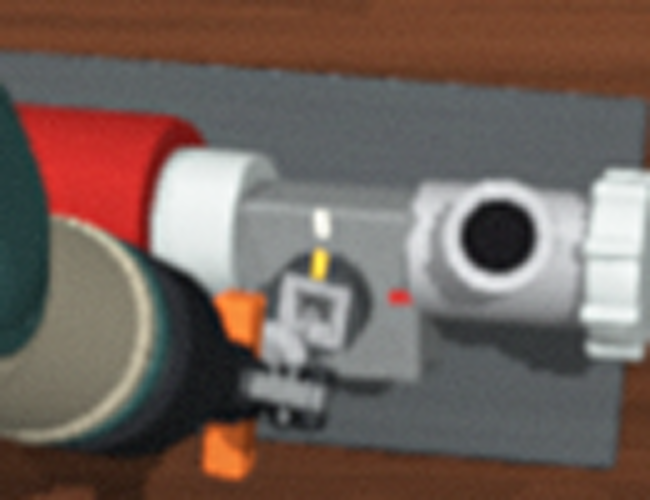

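Emit:
{"method": "carry_out", "body": {
  "rows": [
    [[-1,0.5,0,-1,0],[-1,0.5,0.1,-1,0],[-1,0.33,0.05,-0.77,0],[-1,0,0,0,0]]
  ]
}}

```text
clock: 7.7
position: [0.5299, 0.1456, 0.1592]
ee_rot: [-0.001, 0.765, 0.643, -0.001]
contact_force: [0.3, -0.2, -1.2]
width: 0.0178
```

```bash
python3 st.py; python3 - <<'E'
from key import *
p=look(7,{'scene':(310,190,400,290),'top':(110,120,200,195)},6)
E
```

```text
7.7 pos [0.5299 0.1456 0.1592] yaw 1.398 z [-0.002 -0.    -1.   ] w 0.0178 F [ 0.3  -0.16 -1.16] M [-0.   -0.06  0.02] q [ 0.141  0.29   1.673  0.     1.181 -1.257]
```

View pics/scene7.png

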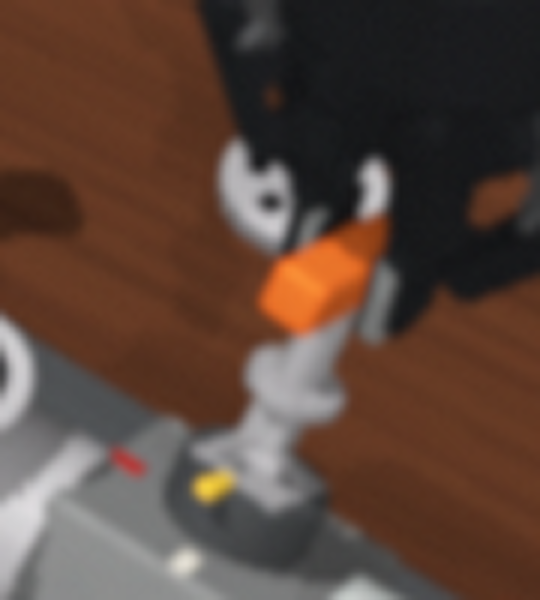

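View pics/top7.png

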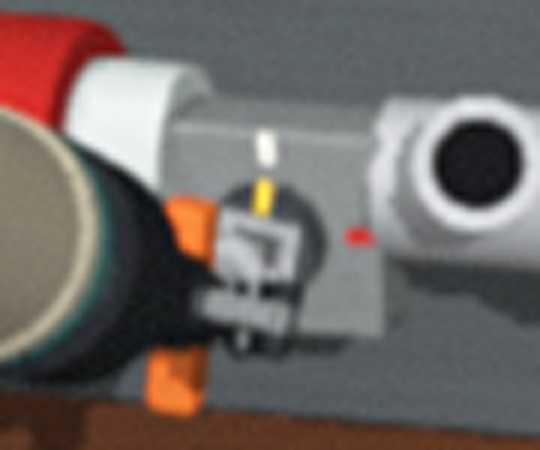

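```bash
cat > ov.py <<'E'
from h import *
N=None
def ov(p,name,box,sc,h,psi,tilt,F=(.5608,.141,.104),th=.18,yaw=-.063,draw=True):
    im=cv2.cvtColor(p['image'],cv2.COLOR_RGB2BGR)[box[1]:box[3],box[0]:box[2]]
    im=cv2.resize(im,None,fx=sc,fy=sc,interpolation=cv2.INTER_CUBIC)
    def P(X): return tuple(int(round(v)) for v in (proj(p,X)-[box[0],box[1]]+.5)*sc)
    K=R.from_euler('z',psi).as_matrix()@R.from_euler('y',-tilt).as_matrix()
    o=np.array(h)-K@[0,0,.069]
    def loop(O,M,pts,col):
        q=[P(O+M@np.array(a)) for a in pts]
        for a,b in zip(q,q[1:]+q[:1]): cv2.line(im,a,b,col,1)
    sq=lambda s,z,s2=None:[(a*s,b*(s2 or s),z) for a,b in((1,1),(-1,1),(-1,-1),(1,-1))]
    ci=lambda r,z:[(r*np.cos(t),r*np.sin(t),z) for t in np.linspace(0,6.28,24)]
    loop(o,K,sq(.007,0),(255,0,0));loop(o,K,sq(.007,.02),(255,0,0));loop(o,K,ci(.015,.02),(255,255,0));loop(o,K,ci(.015,.026),(255,255,0))
    loop(o,K,sq(.04,.078,.009),(0,255,0));loop(o,K,sq(.04,.06,.009),(0,255,0))
    M=R.from_euler('z',yaw).as_matrix()@R.from_euler('y',-np.pi/6).as_matrix()@R.from_euler('z',-th).as_matrix()
    loop(np.array(F),M,sq(.0105,0),(255,0,255));loop(np.array(F),M,ci(.024,0),(0,0,255));loop(np.array(F),M,[(.024,0,0),(.03,0,0)],(0,0,255))
    cv2.imwrite('pics/'+name,im)
    return o,K,M
E
python3 - <<'E'
from ov import *
p=cams.get_image('scene');h=telemetry.get_state()['position']+[0,0,.019]
for t in (26,30): ov(p,f'ov{t}.png',(310,190,400,290),6,h,-.173,np.radians(t))
import cv2
cv2.imwrite('pics/ov1.png',np.hstack([cv2.imread('pics/ov26.png')[180:],cv2.imread('pics/ov30.png')[180:]])[:, :, :])
im=cv2.imread('pics/ov1.png');cv2.imwrite('pics/ov1.png',cv2.resize(im,(800,int(im.shape[0]*800/im.shape[1]))))
E
```

```text
(no output)
```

View pics/ov1.png

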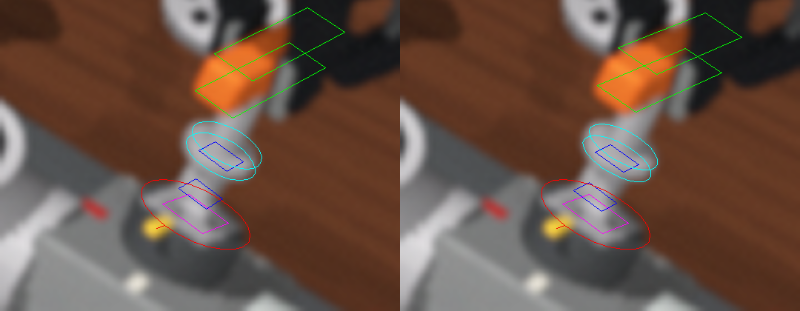

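```bash
python3 - <<'E'
from ov import *
import pickle
p=cams.get_image('scene');h=telemetry.get_state()['position']+[0,0,.019]
pickle.dump((p,h),open('p7.pkl','wb'))
ov(p,'ov2.png',(325,222,390,290),9,h+[0,0,-.003],-.173,np.radians(27))
save(p,'ov2r.png',(325,222,390,290),9)
E
```

```text
(no output)
```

View pics/ov2.png

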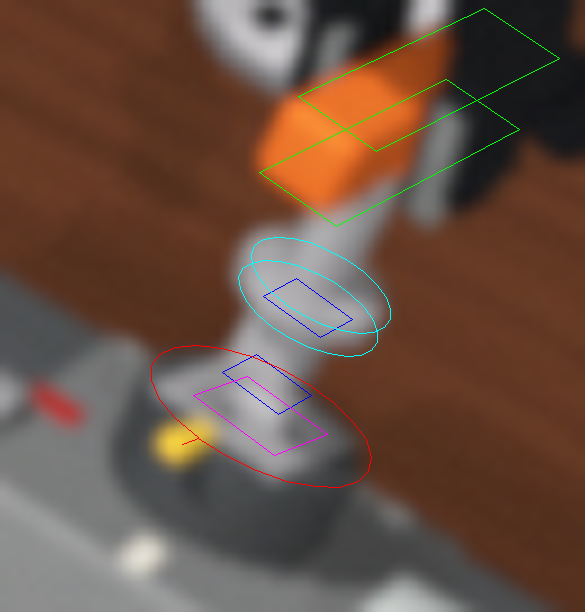

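View pics/ov2r.png

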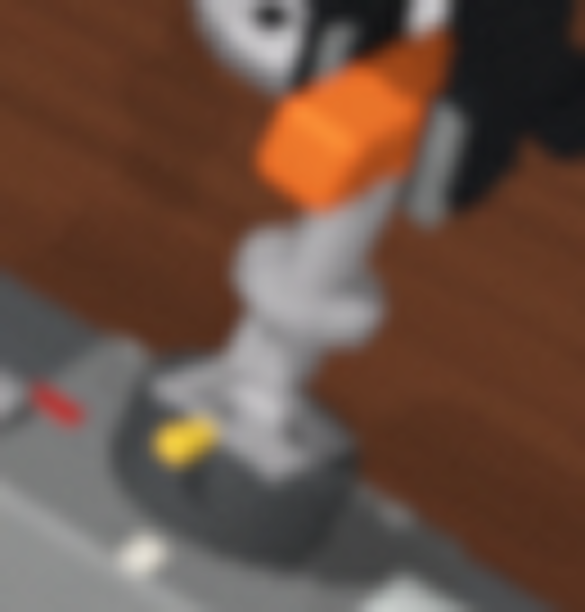

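```bash
python3 - <<'E'
from ov import *
p=cams.get_image('top');h=telemetry.get_state()['position']+[0,0,.019]
ov(p,'ov3.png',(125,135,180,195),12,h+[0,0,-.002],-.173,np.radians(28))
save(p,'ov3r.png',(125,135,180,195),12)
P=lambda X:proj(p,X)
E
```

```text
(no output)
```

View pics/ov3.png

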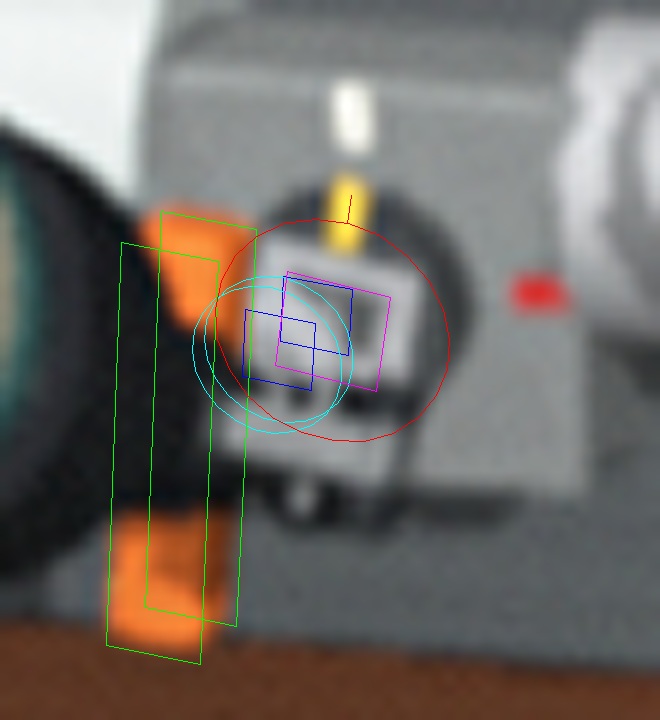

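View pics/ov3r.png

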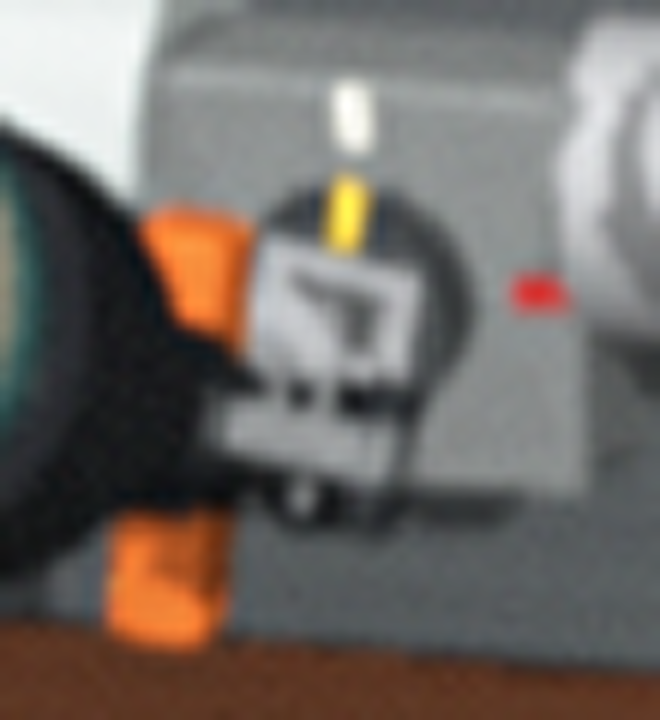

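Emit:
{"method": "carry_out", "body": {
  "rows": [
    [[-1,-0.43,0,-0.25,0],[-1,0.1,0,-0.17,0],[-1,0.1,0,-0.17,0],[-1,0.1,-0.02,-0.17,0],[-1,0.1,0,-0.17,0],[-1,0.1,0,-0.17,0],[-1,0,0,0,0]]
  ]
}}

```text
clock: 8.65
position: [0.5308, 0.1459, 0.1493]
ee_rot: [-0.0, 0.765, 0.644, -0.0]
contact_force: [0.6, -0.5, -1.4]
width: 0.0176
```

```bash
python3 st.py; python3 - <<'E'
from key import *
p=look(8,{'scene':(325,222,390,290),'top':(125,135,180,195)},9)
E
```

```text
8.65 pos [0.5308 0.1459 0.1493] yaw 1.399 z [-0.001  0.    -1.   ] w 0.0176 F [ 0.63 -0.49 -1.42] M [-0.04  0.04  0.07] q [ 0.142  0.299  1.687  0.     1.157 -1.257]
```

View pics/scene8.png

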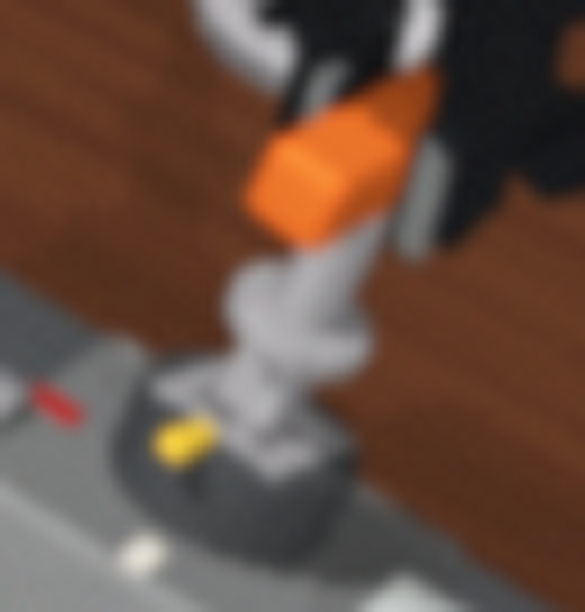

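View pics/top8.png

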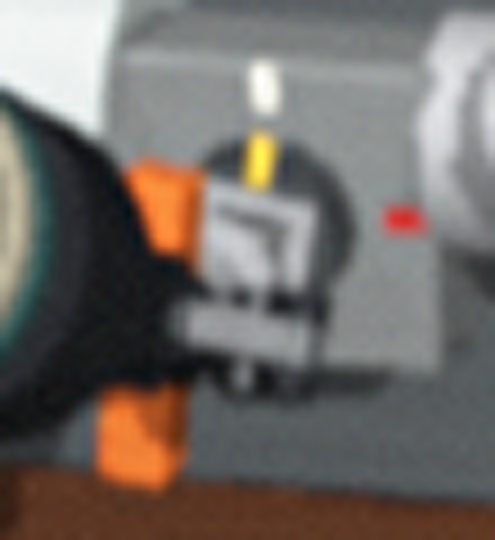

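Emit:
{"method": "carry_out", "body": {
  "rows": [
    [[-1,0.1,-0.1,-0.17,0],[-1,0.1,0,-0.17,0],[-1,0.1,0,-0.17,0],[-1,0,0,0,0]]
  ]
}}

```text
clock: 9.15
position: [0.5338, 0.1453, 0.1443]
ee_rot: [-0.0, 0.765, 0.644, 0.0]
contact_force: [-1.1, 2.9, -1.3]
width: 0.0171
```

```bash
python3 st.py
```

```text
9.15 pos [0.5338 0.1453 0.1443] yaw 1.399 z [-0.     0.001 -1.   ] w 0.0171 F [-1.13  2.94 -1.27] M [0.44 0.14 0.02] q [ 1.390e-01  3.060e-01  1.689e+00  1.000e-03  1.147e+00 -1.260e+00]
```

Emit:
{"method": "carry_out", "body": {
  "rows": [
    [[-1,0.1,0.08,-0.17,0],[-1,0.1,0,-0.17,0],[-1,0,0,0,0]]
  ]
}}

```text
clock: 9.45
position: [0.5356, 0.1456, 0.1407]
ee_rot: [-0.0, 0.765, 0.644, -0.0]
contact_force: [-1.1, 0.4, -0.7]
width: 0.0172
```

```bash
python3 st.py; python3 - <<'E'
from key import *
p=look(9,{'scene':(325,222,390,290),'top':(125,135,180,195)},9)
E
```

```text
9.45 pos [0.5356 0.1456 0.1407] yaw 1.399 z [-0.001 -0.    -1.   ] w 0.0172 F [-1.06  0.42 -0.7 ] M [ 0.14  0.21 -0.04] q [ 0.14   0.313  1.689 -0.     1.141 -1.259]
```

View pics/scene9.png

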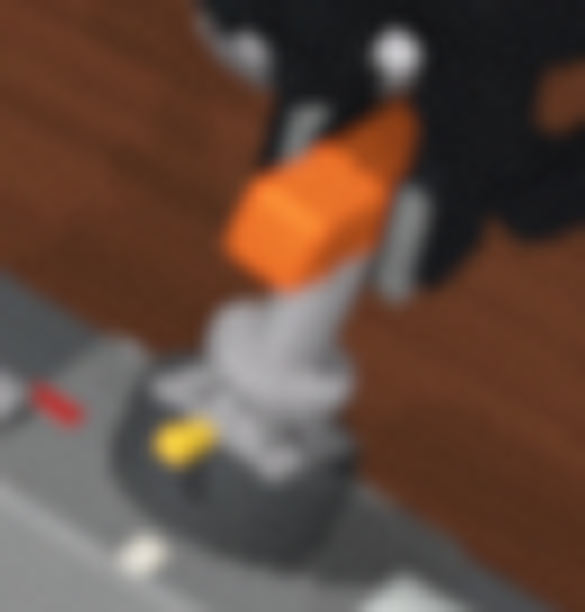

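View pics/top9.png

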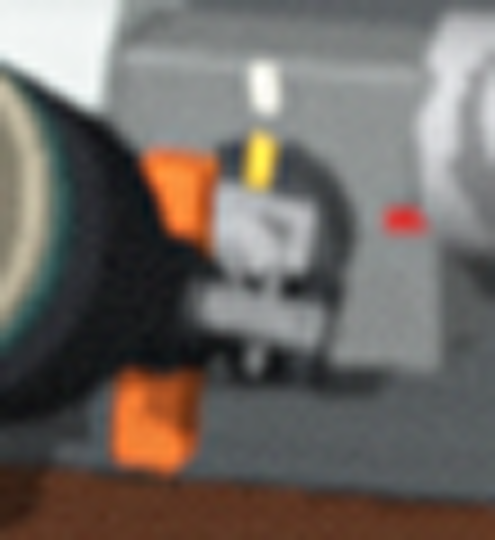

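Emit:
{"method": "carry_out", "body": {
  "rows": [
    [[-1,0.1,0,-0.17,0],[-1,0.1,0,-0.17,0],[-1,0,0,0,0]]
  ]
}}

```text
clock: 9.85
position: [0.5374, 0.1456, 0.1373]
ee_rot: [-0.0, 0.765, 0.644, -0.0]
contact_force: [-0.7, 0.2, -2.1]
width: 0.0173
```

```bash
python3 st.py
```

```text
9.85 pos [0.5374 0.1456 0.1373] yaw 1.399 z [-0.001 -0.    -1.   ] w 0.0173 F [-0.71  0.16 -2.13] M [ 0.13  0.41 -0.03] q [ 0.14   0.318  1.69   0.     1.135 -1.259]
```

Emit:
{"method": "carry_out", "body": {
  "rows": [
    [[-1,0.1,0,-0.17,0],[-1,0.1,0,-0.17,0],[-1,0,0,0,0]]
  ]
}}

```text
clock: 10.15
position: [0.5392, 0.1457, 0.1339]
ee_rot: [-0.001, 0.765, 0.644, -0.001]
contact_force: [-3.2, 1.8, -1.7]
width: 0.017
```

```bash
python3 st.py; python3 - <<'E'
from key import *
p=look(10,{'scene':(325,222,390,290),'top':(125,135,180,195)},9)
E
```

```text
10.15 pos [0.5392 0.1457 0.1339] yaw 1.399 z [-0.002 -0.    -1.   ] w 0.017 F [-3.22  1.76 -1.68] M [0.18 0.68 0.02] q [ 0.139  0.324  1.691  0.     1.128 -1.26 ]
```

View pics/scene10.png

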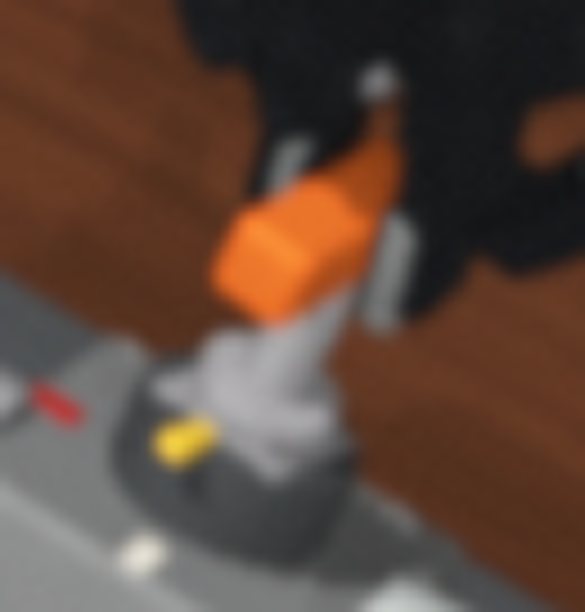

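View pics/top10.png

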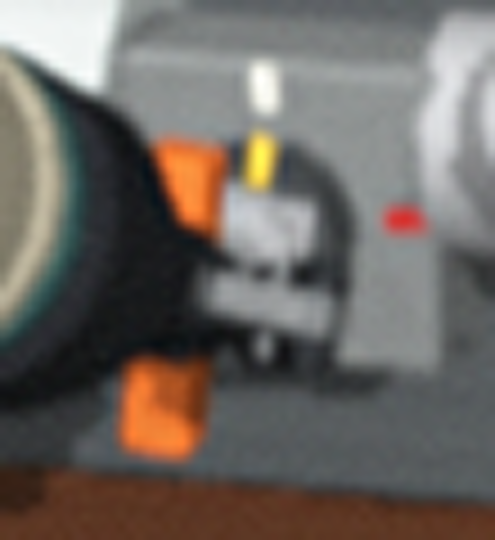

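Emit:
{"method": "carry_out", "body": {
  "rows": [
    [[-1,0.04,0.02,-0.17,0],[-1,0.06,0,-0.17,0],[-1,0,0,0,0]]
  ]
}}

```text
clock: 10.55
position: [0.5401, 0.1457, 0.1317]
ee_rot: [-0.0, 0.765, 0.644, -0.0]
contact_force: [-7.4, -0.3, 3.9]
width: 0.0174
```

```bash
python3 st.py
```

```text
10.55 pos [0.5401 0.1457 0.1317] yaw 1.399 z [-0.001 -0.    -1.   ] w 0.0174 F [-7.35 -0.3   3.89] M [ 0.03  1.04 -0.09] q [ 0.139  0.327  1.692 -0.     1.123 -1.26 ]
```

```bash
python3 - <<'E'
from key import *
from ov import ov
p=look(11,{'scene':(325,222,390,290),'top':(125,135,180,195)},9)
h=telemetry.get_state()['position']+[0,0,.017]
ov(p,'ov11.png',(325,222,390,290),9,h,-.173,np.radians(28))
E
```

```text
(no output)
```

View pics/scene11.png

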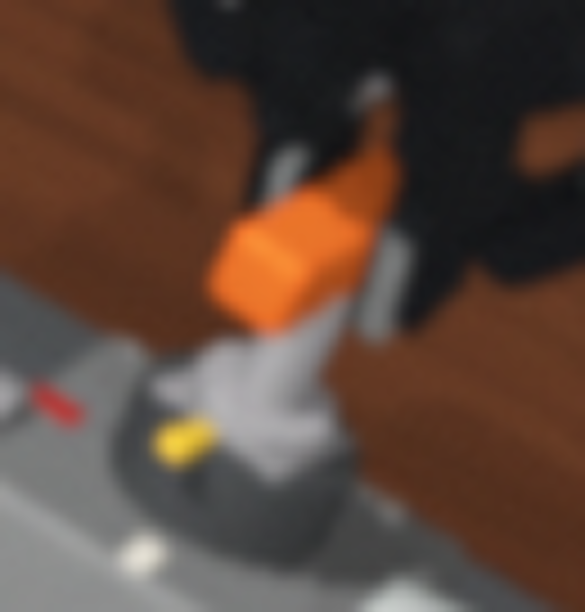

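View pics/ov11.png

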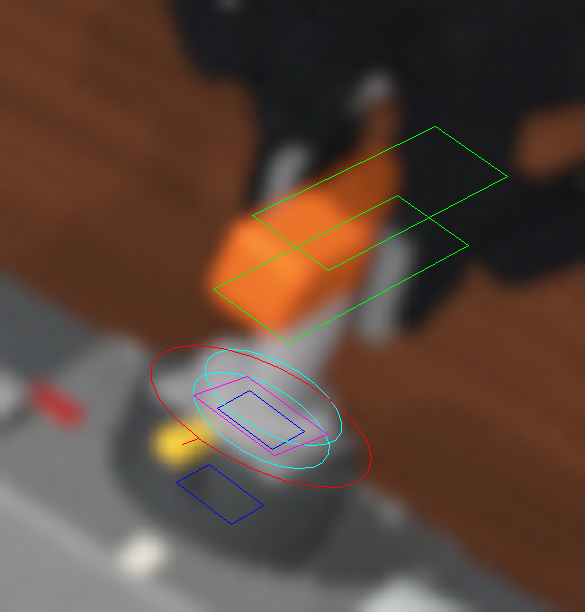

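Emit:
{"method": "carry_out", "body": {
  "rows": [
    [[-1,-0.1,0,-0.15,0],[-1,0,0,-0.1,0],[-1,0,0,0,0]]
  ]
}}

```text
clock: 10.95
position: [0.5399, 0.1458, 0.1313]
ee_rot: [0.001, 0.765, 0.644, 0.001]
contact_force: [-9.0, 0.1, 14.5]
width: 0.0174
```

```bash
python3 st.py
```

```text
10.95 pos [0.5399 0.1458 0.1313] yaw 1.399 z [ 0.002 -0.    -1.   ] w 0.0174 F [-9.04  0.15 14.47] M [-0.1   1.23 -0.09] q [ 0.14   0.326  1.696 -0.     1.119 -1.259]
```

Emit:
{"method": "carry_out", "body": {
  "rows": [
    [[-0.35,0,0,0,0],[-0.35,0,0,0,0],[-0.35,0,0,0,0],[-0.35,0,0,0,0]]
  ]
}}

```text
clock: 11.35
position: [0.5406, 0.1459, 0.1283]
ee_rot: [0.0, 0.765, 0.644, 0.0]
contact_force: [0.8, -0.3, -0.1]
width: 0.0275
```

```bash
python3 st.py; python3 - <<'E'
from key import *
from ov import ov
p=look(12,{'scene':(325,222,390,290),'top':(125,135,180,195)},9)
h=np.array([.5608,.141,.104])+.049*np.array([-.499,.0315,.866])
ov(p,'ov12.png',(325,222,390,290),9,h,-.1,np.radians(30))
E
```

```text
11.35 pos [0.5406 0.1459 0.1283] yaw 1.399 z [ 0.001  0.    -1.   ] w 0.0275 F [ 0.78 -0.28 -0.14] M [-0.   -0.    0.03] q [ 0.139  0.33   1.698 -0.     1.113 -1.26 ]
```

View pics/ov12.png

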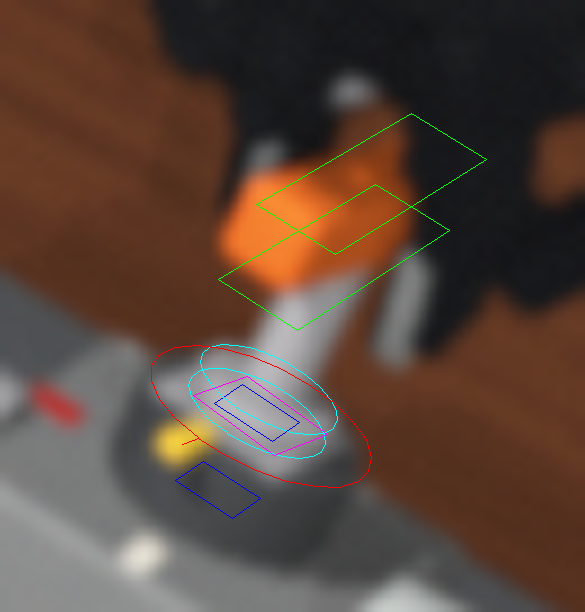

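View pics/top12.png

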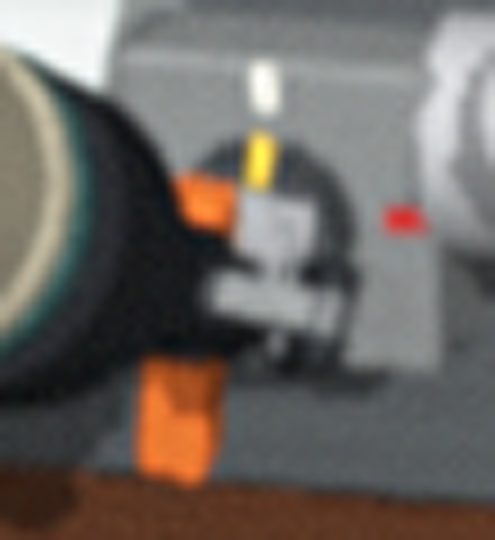

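Emit:
{"method": "carry_out", "body": {
  "rows": [
    [[-0.32,-0.35,-0.2,-0.1,0],[-0.32,-0.3,-0.1,-0.1,-0.05],[-0.32,0,0,0,-0.1],[-0.32,0,0,0,-0.1],[-0.32,0,0,0,-0.1],[-0.32,0,0,0,-0.1],[-0.32,0,0,0,-0.05],[-0.32,0,0,0,0]]
  ]
}}

```text
clock: 12.25
position: [0.533, 0.1428, 0.1262]
ee_rot: [-0.0, 0.901, 0.435, -0.0]
contact_force: [0.9, -0.4, 0.8]
width: 0.0291
```

```bash
python3 st.py; python3 - <<'E'
from key import *
p=look(13,{'scene':(325,222,390,290),'top':(115,135,190,195)},8)
E
```

```text
12.25 pos [0.533  0.1428 0.1262] yaw 0.899 z [-0. -0. -1.] w 0.0291 F [ 0.93 -0.38  0.75] M [ 0.08 -0.03 -0.03] q [ 0.136  0.321  1.717 -0.     1.104 -0.764]
```

View pics/scene13.png

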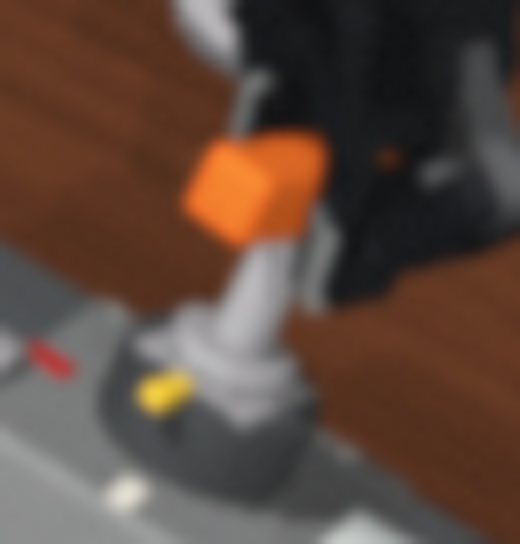

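View pics/top13.png

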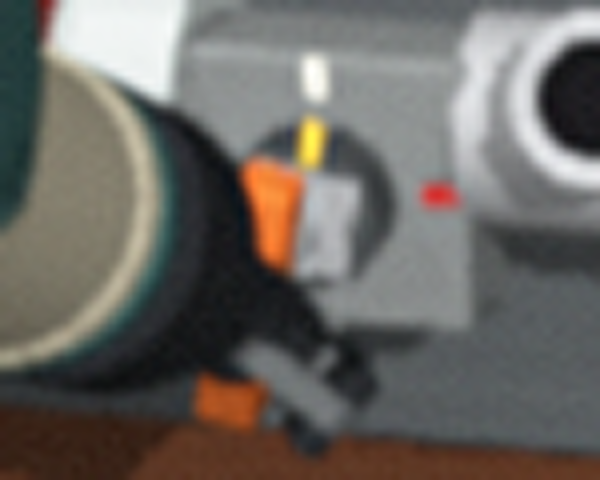

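Emit:
{"method": "carry_out", "body": {
  "rows": [
    [[-0.32,0,0,0,-0.1],[-0.32,0,0,0,-0.1],[-0.32,0,0,0,-0.1],[-0.32,0,0,0,0]]
  ]
}}

```text
clock: 12.75
position: [0.5342, 0.1447, 0.1272]
ee_rot: [-0.001, 0.956, 0.295, 0.002]
contact_force: [-0.2, 4.2, 2.2]
width: 0.0292
```

```bash
python3 st.py; python3 - <<'E'
from key import *
p=look(14,{'scene':(325,222,390,290),'top':(115,135,190,195)},8)
E
```

```text
12.75 pos [0.5342 0.1447 0.1272] yaw 0.599 z [ 0.003  0.003 -1.   ] w 0.0292 F [-0.24  4.22  2.23] M [ 0.83 -0.11  0.25] q [ 0.137  0.321  1.715  0.003  1.103 -0.464]
```

View pics/scene14.png

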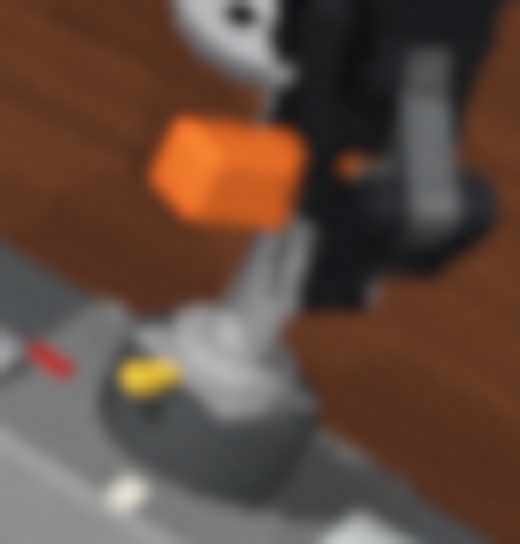

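View pics/top14.png

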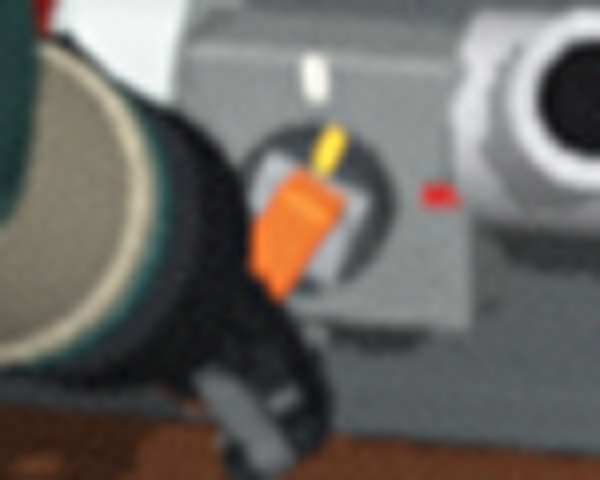

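Emit:
{"method": "carry_out", "body": {
  "rows": [
    [[-0.3,0,0.1,0,-0.1],[-0.3,0,0.1,0,-0.1],[-0.3,0,0,0,-0.1],[-0.3,0,0,0,0]]
  ]
}}

```text
clock: 13.25
position: [0.5353, 0.1462, 0.1278]
ee_rot: [-0.001, 0.989, 0.149, 0.003]
contact_force: [1.4, 4.9, 5.4]
width: 0.0301
```

```bash
python3 st.py; python3 - <<'E'
from key import *
p=look(15,{'scene':(325,222,390,290),'top':(115,135,190,195)},8)
E
```

```text
13.25 pos [0.5353 0.1462 0.1278] yaw 0.299 z [ 0.005  0.002 -1.   ] w 0.0301 F [1.39 4.95 5.38] M [ 0.92 -0.4   0.26] q [ 0.14   0.321  1.713  0.002  1.103 -0.16 ]
```

View pics/scene15.png

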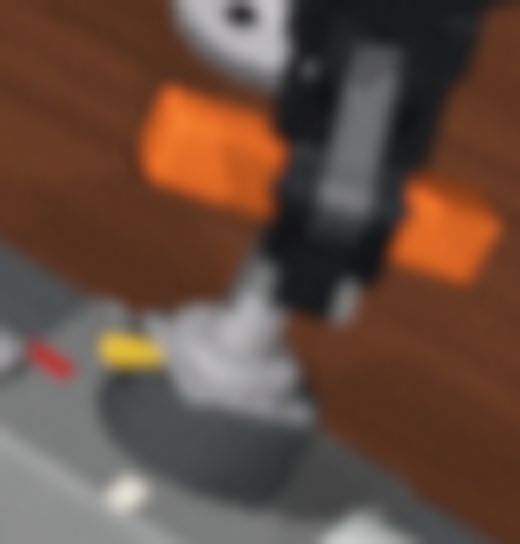

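View pics/top15.png

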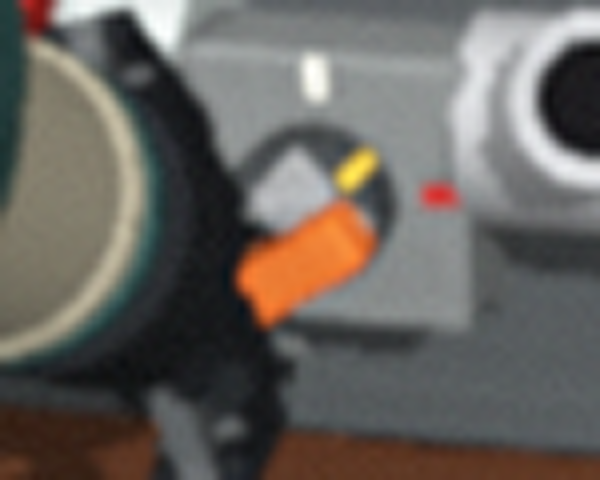

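Emit:
{"method": "carry_out", "body": {
  "rows": [
    [[-0.28,0,0.1,0,-0.1],[-0.28,0,0.1,0,-0.1],[-0.28,0,0,0,-0.1],[-0.28,0,0,0,0]]
  ]
}}

```text
clock: 13.75
position: [0.536, 0.1473, 0.1282]
ee_rot: [-0.0, 1.0, -0.0, 0.003]
contact_force: [2.1, 3.0, 6.4]
width: 0.0307
```

```bash
python3 st.py; python3 - <<'E'
from key import *
p=look(16,{'scene':(325,222,390,290),'top':(115,135,190,195)},8)
E
```

```text
13.75 pos [0.536  0.1473 0.1282] yaw -0.001 z [ 0.007  0.001 -1.   ] w 0.0307 F [2.12 2.96 6.36] M [ 0.5 -0.5  0.2] q [ 0.143  0.321  1.711 -0.     1.103  0.144]
```

View pics/scene16.png

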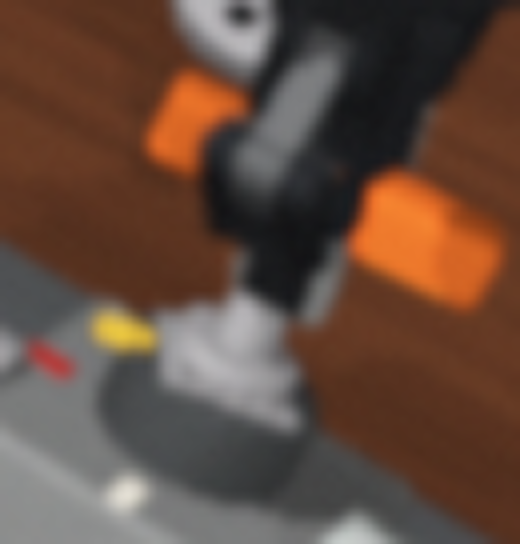

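View pics/top16.png

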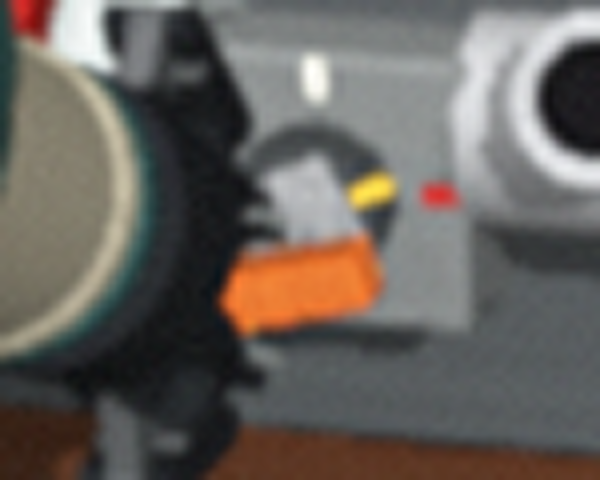

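Pointer is at about (372,190) in the top crop, so roughly 1.2 rad. I'll keep turning.

Emit:
{"method": "carry_out", "body": {
  "rows": [
    [[-0.28,0,0.05,0,-0.1],[-0.28,0,0.05,0,-0.1],[-0.28,0,0,0,-0.1],[-0.28,0,0,0,0]]
  ]
}}

```text
clock: 14.25
position: [0.5362, 0.1472, 0.129]
ee_rot: [0.0, 0.989, -0.15, 0.004]
contact_force: [1.6, -0.9, 11.1]
width: 0.0306
```

```bash
python3 st.py; python3 - <<'E'
from key import *
p=look(17,{'scene':(325,222,390,290),'top':(115,135,190,195)},8)
E
```

```text
14.25 pos [0.5362 0.1472 0.129 ] yaw -0.3 z [ 0.007 -0.001 -1.   ] w 0.0306 F [ 1.56 -0.9  11.08] M [ 0.02 -0.35  0.18] q [ 0.144  0.321  1.709 -0.003  1.104  0.446]
```

View pics/scene17.png

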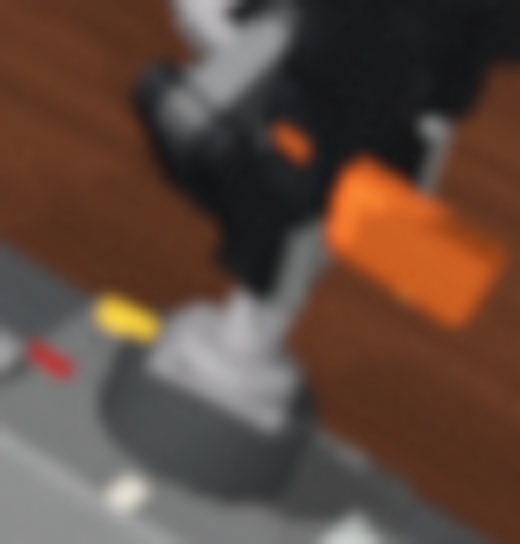

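View pics/top17.png

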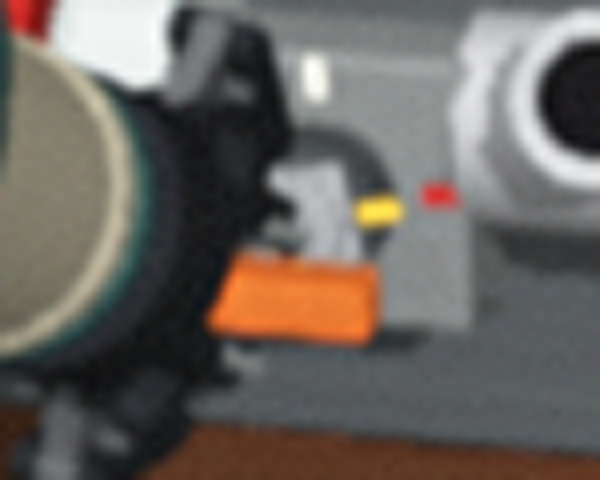

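```bash
cat > ptr.py <<'E'
from h import *
yaw=-.063;Rm=R.from_euler('z',yaw).as_matrix()
n=Rm@[-.5,0,np.cos(np.pi/6)];u=Rm@[np.cos(np.pi/6),0,.5];v=Rm@[0,1,0];F=np.array([.5608,.141,.104])
for c,box in(('top',(140,140,180,175)),('scene',(325,250,360,290))):
    p=cams.get_image(c);f=p['image'].astype(int);m=(f[...,0]>150)&(f[...,1]>120)&(f[...,2]<90)&(f[...,1]>f[...,0]*.7)
    ys,xs=np.nonzero(m);k=(xs>=box[0])&(xs<box[2])&(ys>=box[1])&(ys<box[3]);
    if not k.any(): print(c,'none');continue
    w=f[ys[k],xs[k]].sum(1);uv=np.array([xs[k].mean(),ys[k].mean()])
    for h in(-.004,0):
        o,d=ray(p,uv);C=F+n*h;X=o+d*((C-o)@n)/(d@n);r=X-C;a,b=r@u,r@v
        print(c,uv,len(w),h,np.round([a*1e3,b*1e3],1),'theta',round(np.arctan2(-b,a),2))
    for th in (1.3,1.4,1.5): print('  pred',th,[np.round(proj(p,F+n*h+.0245*(np.cos(th)*u-np.sin(th)*v)),1) for h in(-.004,0)])
E
python3 ptr.py
```

```text
top [161.5 161. ] 12 -0.004 [  3.3 -21.8] theta 1.42
top [161.5 161. ] 12 0 [  5.  -23.1] theta 1.36
  pred 1.3 [array([162.2, 159.8]), array([161.7, 160.4])]
  pred 1.4 [array([162.4, 160.8]), array([162. , 161.4])]
  pred 1.5 [array([162.6, 161.7]), array([162.1, 162.3])]
scene [340.57692308 261.42307692] 26 -0.004 [ -1.6 -26.8] theta 1.63
scene [340.57692308 261.42307692] 26 0 [  6.3 -24.9] theta 1.32
  pred 1.3 [array([340.3, 263.6]), array([341.1, 261.8])]
  pred 1.4 [array([340.6, 263.1]), array([341.4, 261.3])]
  pred 1.5 [array([340.9, 262.6]), array([341.8, 260.9])]
```

Emit:
{"method": "carry_out", "body": {
  "rows": [
    [[-0.28,0,0,0,-0.1],[-0.28,0,0,0,-0.1],[-0.28,0,0,0,-0.05],[-0.28,0,0,0,0]]
  ]
}}

```text
clock: 14.85
position: [0.5356, 0.1472, 0.1293]
ee_rot: [-0.0, 0.963, -0.271, 0.003]
contact_force: [-0.6, -0.0, 13.2]
width: 0.0309
```

```bash
python3 st.py;python3 ptr.py|grep theta
```

```text
14.85 pos [0.5356 0.1472 0.1293] yaw -0.549 z [ 0.006 -0.001 -1.   ] w 0.0309 F [-0.56 -0.03 13.21] M [ 0.06 -0.22  0.46] q [ 0.144  0.32   1.71  -0.003  1.106  0.694]
top [161.85714286 161.92857143] 14 -0.004 [  1.  -22.6] theta 1.53
top [161.85714286 161.92857143] 14 0 [  2.7 -23.8] theta 1.46
scene [341.08 261.08] 25 -0.004 [ -4.  -26.8] theta 1.72
scene [341.08 261.08] 25 0 [  4.  -24.9] theta 1.41
```

Emit:
{"method": "carry_out", "body": {
  "rows": [
    [[-0.28,0,0,0,-0.08],[-0.28,0,0,0,-0.07],[-0.28,0,0,0,0]]
  ]
}}

```text
clock: 15.25
position: [0.5351, 0.148, 0.1293]
ee_rot: [-0.001, 0.94, -0.341, 0.003]
contact_force: [-1.6, 1.5, 13.7]
width: 0.0308
```

```bash
python3 st.py;python3 ptr.py|grep theta;  python3 - <<'E'
from key import *
p=look(18,{'scene':(325,222,390,290),'top':(115,135,190,195)},8)
E
```

```text
15.25 pos [0.5351 0.148  0.1293] yaw -0.696 z [ 0.006 -0.    -1.   ] w 0.0308 F [-1.63  1.55 13.67] M [0.6  0.06 1.34] q [ 1.450e-01  3.200e-01  1.710e+00 -1.000e-03  1.106e+00  8.420e-01]
top [161.85714286 161.92857143] 14 -0.004 [  1.  -22.6] theta 1.53
top [161.85714286 161.92857143] 14 0 [  2.7 -23.8] theta 1.46
scene [341.125 261.   ] 24 -0.004 [ -4.4 -26.9] theta 1.73
scene [341.125 261.   ] 24 0 [  3.6 -24.9] theta 1.43
```

View pics/top18.png

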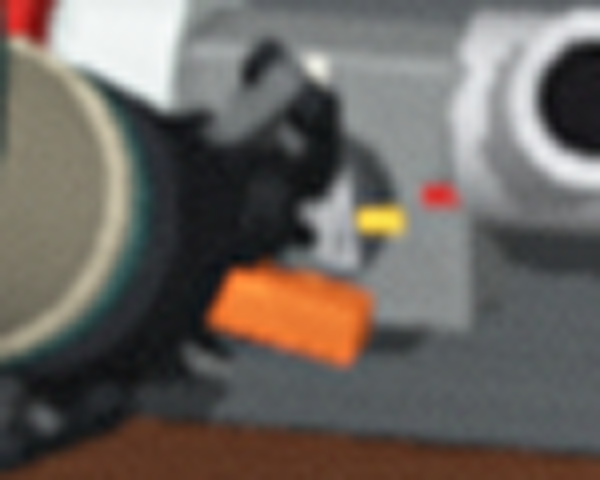

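View pics/scene18.png

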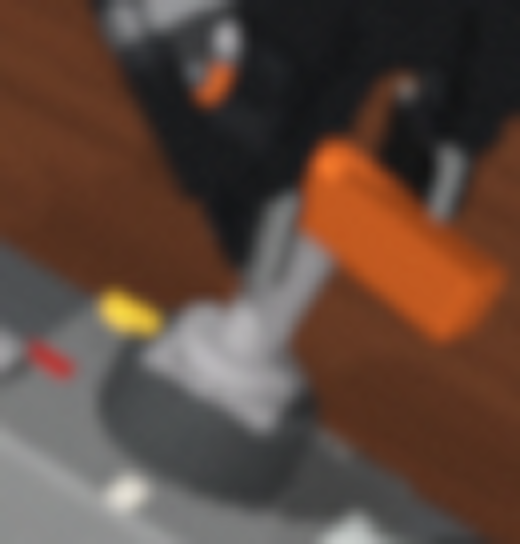

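Emit:
{"method": "carry_out", "body": {
  "rows": [
    [[-0.2,0,0,0,0.08],[0,0,0,0,0.1],[0.2,0,0,0,0.05],[0.2,0,0,0,0],[0.2,0,0,0,0]]
  ]
}}

```text
clock: 15.95
position: [0.5329, 0.1473, 0.1261]
ee_rot: [0.001, 0.972, -0.234, -0.0]
contact_force: [0.1, -0.6, -0.7]
width: 0.0511
```

```bash
python3 st.py;python3 ptr.py|grep theta;  python3 - <<'E'
from key import *
p=look(19,{'scene':(325,222,390,290),'top':(115,135,190,195)},8)
E
```

```text
15.95 pos [0.5329 0.1473 0.1261] yaw -0.472 z [-0.001 -0.001 -1.   ] w 0.0511 F [ 0.06 -0.58 -0.65] M [-0.02  0.04 -0.01] q [ 1.440e-01  3.230e-01  1.714e+00 -1.000e-03  1.105e+00  6.160e-01]
top [161.85714286 161.92857143] 14 -0.004 [  1.  -22.6] theta 1.53
top [161.85714286 161.92857143] 14 0 [  2.7 -23.8] theta 1.46
scene [341.125 261.   ] 24 -0.004 [ -4.4 -26.9] theta 1.73
scene [341.125 261.   ] 24 0 [  3.6 -24.9] theta 1.43
```

View pics/scene19.png

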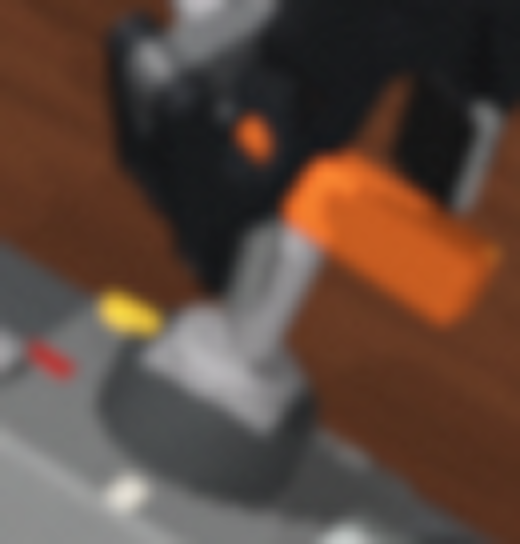

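View pics/top19.png

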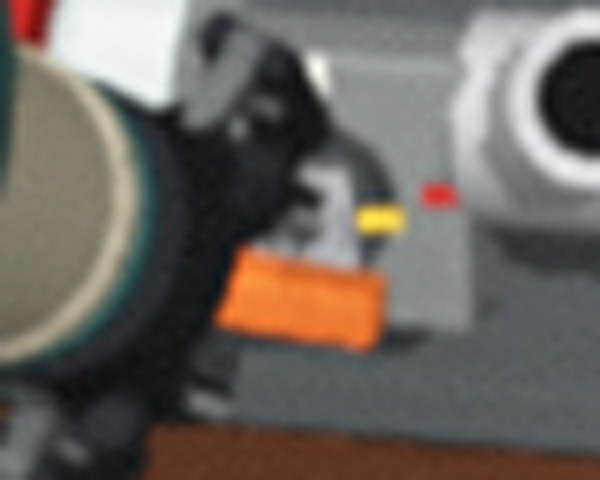

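Emit:
{"method": "carry_out", "body": {
  "rows": [
    [[0.2,0,-0.2,1,0],[0.2,0,0,1,0],[0.2,0,0,1.5,0],[0.2,0,0,2,0],[0.2,0,0,3,0],[0.2,-2,0,3,0],[0.2,-4,0,2,0],[0.2,-4,0,0,0],[0.2,-4,0,0,0],[0.2,0,0,0,0]]
  ]
}}

```text
clock: 17.15
position: [0.3881, 0.1457, 0.2627]
ee_rot: [0.0, 0.973, -0.233, -0.001]
contact_force: [0.5, -0.1, 0.3]
width: 0.0512
```

```bash
python3 st.py;python3 ptr.py|grep theta;  python3 - <<'E'
from ov import *
n=np.array([-.499,.0315,.866]);h=np.array([.5608,.141,.104])+.049*n
def kov(p,name,box,sc,tilt=np.pi/6,th=1.48):
    # key axes = screw axes at th
    im=cv2.cvtColor(p['image'],cv2.COLOR_RGB2BGR)[box[1]:box[3],box[0]:box[2]]
    im=cv2.resize(im,None,fx=sc,fy=sc,interpolation=cv2.INTER_CUBIC)
    M=R.from_euler('z',-.063).as_matrix()@R.from_euler('y',-tilt).as_matrix()@R.from_euler('z',-th).as_matrix()
    o=np.array([.5608,.141,.104])-.02*n
    P=lambda X: tuple(int(round(v)) for v in (proj(p,X)-[box[0],box[1]]+.5)*sc)
    ci=[(.015*np.cos(t),.015*np.sin(t)) for t in np.linspace(0,6.28,24)]
    bar=[(.04,.009),(-.04,.009),(-.04,-.009),(.04,-.009)]
    for pts,zs,col in((ci,(.02,.026),(255,255,0)),(bar,(.06,.078),(0,255,0))):
        for z in zs: cv2.polylines(im,[np.array([P(o+M@[a,b,z]) for a,b in pts])],True,col,1)
    cv2.imwrite('pics/'+name,im)
p=cams.get_image('scene');kov(p,'fin_s.png',(320,215,400,290),8);save(p,'fin_sr.png',(320,215,400,290),8)
p=cams.get_image('top');kov(p,'fin_t.png',(115,135,190,195),8);save(p,'fin_all.png',s=1.5)
E
```

```text
17.15 pos [0.3881 0.1457 0.2627] yaw -0.47 z [-0.001  0.    -1.   ] w 0.0512 F [ 0.51 -0.06  0.31] M [-0.01  0.05 -0.01] q [0.191 0.011 1.75  0.    1.381 0.66 ]
top [161.85714286 161.92857143] 14 -0.004 [  1.  -22.6] theta 1.53
top [161.85714286 161.92857143] 14 0 [  2.7 -23.8] theta 1.46
scene [341.125 261.   ] 24 -0.004 [ -4.4 -26.9] theta 1.73
scene [341.125 261.   ] 24 0 [  3.6 -24.9] theta 1.43
```

View pics/fin_s.png

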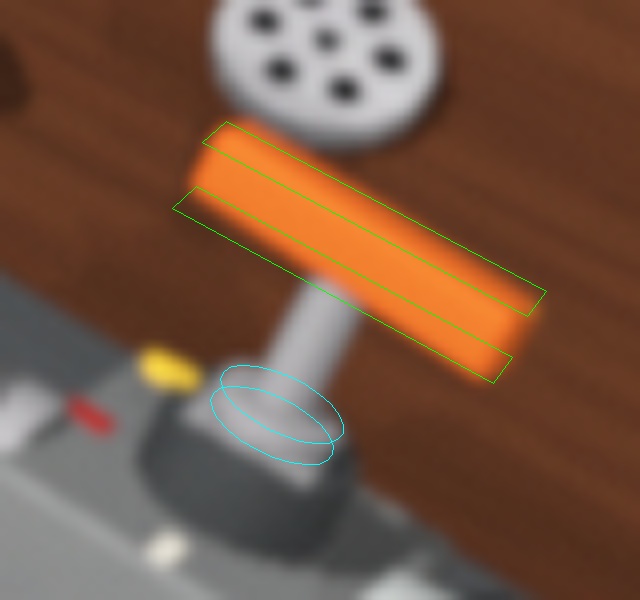

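View pics/fin_sr.png

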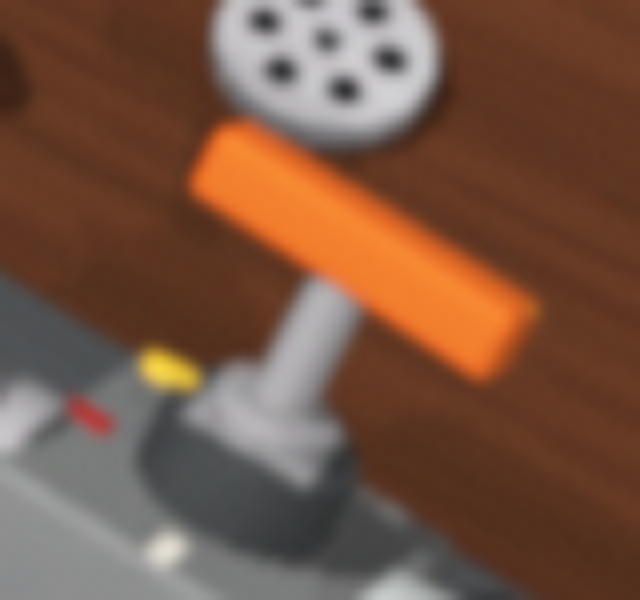

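View pics/fin_t.png

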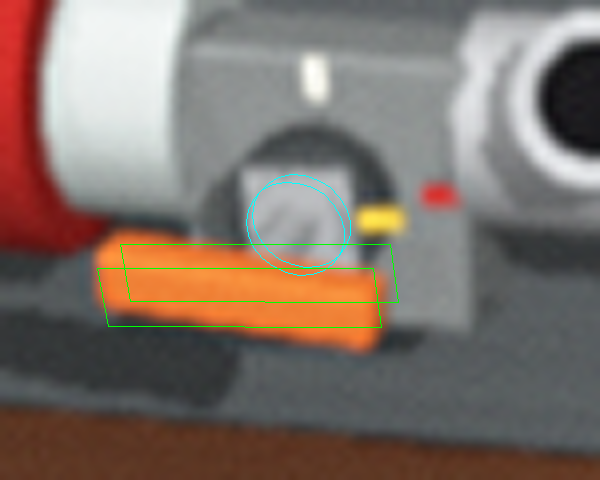

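```bash
python3 - <<'E'
from h import *
S=cams.get_image('scene');T=cams.get_image('top')
X,r=tri([ray(S,(365.4,246.2)),ray(T,(145.2,171.4))]);F=np.array([.5608,.141,.104])
print(X,r)
z=X-F;n=np.array([-.499,.0315,.866]);print(np.linalg.norm(z),np.arccos(z@n/np.linalg.norm(z)))
# collar / shank base centre seen at face
for c,p in(('s',S),('t',T)):
    for t in('jar','cup','disc'): print(c,t,[np.round(d['xy'],1).tolist() for d in finder.boxes_of(p,t)[:2]])
E
python3 st.py
```

```text
[0.53370994 0.14444677 0.14325399] [np.float64(1.3593762557296952e-05), np.float64(1.3593762557301719e-05)]
0.04781868942726314 0.09108437626162083
s jar [[158.6, 165.6]]
s cup [[184.4, 214.8]]
s disc [[359.2, 220.9]]
t jar [[363.7, 181.9]]
t cup [[307.5, 147.1]]
t disc [[178.8, 239.3]]
17.75 pos [0.3936 0.1459 0.2611] yaw -0.471 z [-0.001 -0.    -1.   ] w 0.0512 F [-0.59 -0.01  0.99] M [-0.04  0.02  0.03] q [ 0.189  0.02   1.745 -0.     1.377  0.66 ]
```

View pics/fin_all.png

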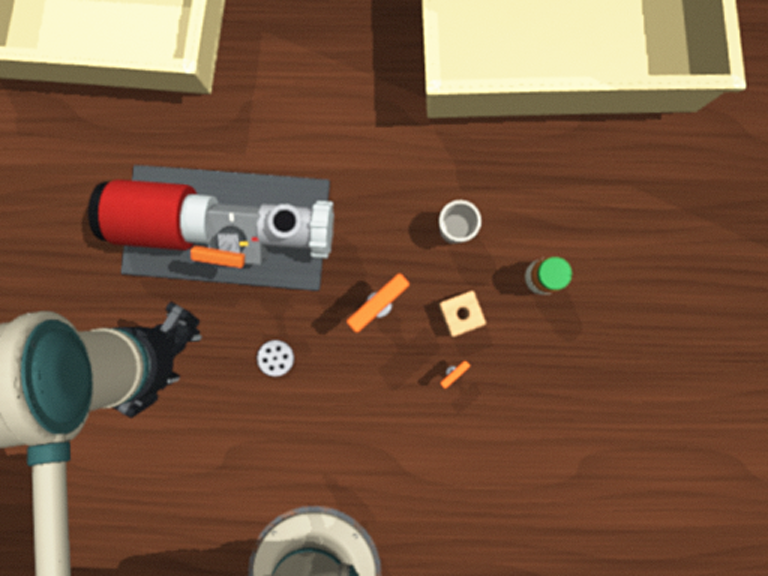

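```bash
cat > fit.py <<'E'
from h import *
from scipy.optimize import minimize
yaw=-.063;B=R.from_euler('z',yaw).as_matrix()@R.from_euler('y',-np.pi/6).as_matrix()
c0=np.array([.5715,.1398,.085]);n=B[:,2];seat=c0+.002*n
cor=np.array([(a*.04,b*.009,z) for a in(1,-1) for b in(1,-1) for z in(.06,.078)])
D=[]
SC=8
for c,box,sh in(('scene',(335,222,395,270),None),('top',(118,155,170,185),None)):
    p=cams.get_image(c);f=p['image'][box[1]:box[3],box[0]:box[2]].astype(np.float32)
    g=np.clip((f[...,0]-f[...,2]-40)/120,0,1); D.append((p,box,g*( f[...,1]<f[...,0]*.75)))
cen={'scene':np.zeros(2)}
def sil(x,i,shift):
    p,box,g=D[i];M=B@R.from_euler('z',-x[2]).as_matrix();L=R.from_rotvec(B@np.array([x[0],x[1],0])).as_matrix()
    o=seat+x[3]*n+B[:,0]*x[4]+B[:,1]*x[5]
    q=np.array([proj(p,o+L@M@a) for a in cor])-[box[0],box[1]]+.5+shift
    h,w=g.shape;im=np.zeros((h*SC,w*SC),np.uint8);cv2.fillConvexPoly(im,cv2.convexHull((q*SC).astype(np.int32)),255)
    return cv2.resize(im,(w,h),interpolation=cv2.INTER_AREA)/255.
def sb():
    # scene bias: marks appear (+1,+.7)mm in plane -> pixel shift
    p=D[0][0];return proj(p,c0+B@[.001,.0007,0])-proj(p,c0)
s0=sb()
def cost(x): return sum(((sil(x,i,s0 if i==0 else 0)-D[i][2])**2).sum() for i in(0,1))+ (np.array(x[3])/.002)**2*2+((x[4]/.001)**2+(x[5]/.001)**2)*2
best=None
for l in(0,-.1,.1):
  r=minimize(cost,[0,l,1.55,0,0,0],method='Nelder-Mead',options=dict(initial_simplex=np.array([[0,l,1.55,0,0,0]]+[list(np.array([0,l,1.55,0,0,0])+np.eye(6)[k]*s) for k,s in enumerate((.05,.05,.08,.002,.001,.001))]),maxiter=900))
  print(np.round(r.x,4),round(r.fun,2),'lean',np.hypot(*r.x[:2]))
E
python3 fit.py
```

```text
[-1.0500e-02 -1.6000e-02  1.6534e+00  9.0000e-04  0.0000e+00  3.0000e-04] 108.12 lean 0.019188090136042484
[-2.1700e-02 -2.4700e-02  1.6429e+00  6.0000e-04 -0.0000e+00 -6.0000e-04] 108.71 lean 0.032856355282827626
[ 4.0000e-04 -9.9000e-03  1.6524e+00  1.2000e-03 -2.0000e-04  8.0000e-04] 108.35 lean 0.009914144859152058
```

```bash
python3 -c "
from rig import manip
print(manip.sign_off())"; python3 st.py
```

```text
the job is handed in; nothing more can be done
None
the job is handed in; nothing more can be done
```

I took the 80 mm orange-handled key from the stand and tipped it to about 30° against the hole's rim. I then pressed it into the screw's socket until it stopped firmly, with about 17 N along the screw's axis. I released it and turned the bar with the fingers as a loose fork, clockwise to the stop. Then I opened, backed the arm clear and handed the job in; no verdict was reported.

**Screw:** the pointer stopped moving while the wrist moment rose from about 0.46 to 1.34 N m. Its picture angle read 1.46–1.53 rad from the top camera. The scene camera gave 1.43–1.73, depending on the pointer height assumed.

**Key:** both views show the collar on the screw's face. The estimates of how far the key leans from the screw's axis disagree: about 0.01–0.03 rad from fitting the handle's outline and 0.09–0.10 rad from triangulating it. Both are under the 0.15 limit. The depth came out within about 1 mm of home either way, though the outline fit left a large residual.

**Bystanders and contacts:** the jar, cup and disc were found within about 4 pixels of their starting places. The wrist-force readings showed no sign of the fingers pushing on the mincer; the largest readings came from pressing on the key.

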